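Clamp the sensor housings and uncap them

ROBOT

A 6-joint arm with a two-finger parallel gripper is mounted at the origin on the work surface. World frame = base frame: x ahead of the robot, y to its left, z up, the work surface at z = 0. Lengths are in m, angles in rad, forces in N, time in s.
With the tool pointing down it reaches from about 0.35 to 0.975 m from the base axis. Payload 4.9 kg.
Tool frame: the origin (TCP) lies at the very end of the fingers, on their centre line; the grasp point (between the pads) lies 19 mm behind it; z points along the fingers, y is the line along which they close (so a half turn about z gives the same grasp; the last joint's range is limited). The gripper opens to 85 mm and grips with 20 to 120 N. Pads are 22 mm wide; open, the fingers measure 114 mm over their backs; the gripper's body (76 mm by 85 mm) begins 54 mm behind the grasp point. The pads swing forward as they close: fully open they stand 13 mm farther back than shut.
Start: joints at [-1.363, 0.053, 1.613, -0, 1.476, -0.119], TCP at [0.201, -0.592, 0.231] pointing down, gripper open.
Joint ranges: [-3.01, 3.01], [-1.01, 2.22], [0.06, 2.58], [-1.02, 4.17], [0.09, 2.62], [-3.14, 3.14]. Speed limits (rad/s): [2.57, 2.57, 3.14, 3.14, 3.14, 3.14].

INTERFACE

Orientations are given as a unit quaternion [w, x, y, z].
In Python, from plant import manip gives the robot as it stands.
- The arm moves only by the tool send_rows, never from a script. Its argument "increments" is a list of rows, each an object of numbers: "claw": the closure, from -1 (fully open) to 1 (shut); "dx", "dy", "dz": the shift along the tool's x, y, z in units of 0.5 m (1.0 is 0.5 m); "yaw": the turn about the tool's z in units of 1.5 rad (1.0 is 1.5 rad). A call has 1 to 20 rows; each row is the pose to reach, as a shift and turn from the pose commanded when the call began, along the tool's axes at that moment; what a row does not reach only later rows make up. A row lasts 1/8 s, in which the tool goes at most 62.5 mm and 10.7 degrees, less where a joint would pass 70% of its speed; a pose out of reach is approached as far as the arm can. A call with a number of a shift or a turn outside -1 to 1 is refused whole. A call with a gripper value outside its range is refused whole. The fingers move at their own pace and stop on an object; the grip force is fixed at half the most. Time passes only in rows, so rows that repeat a pose let the fingers close. It gives the time, the measured TCP pose, the force, the opening and the grip force at its end, in the units of the state.
- manip.state(): the state, without advancing time (a new reading comes with each control period).
- manip.grab_frame(name): name is "side" or "top"; returns the picture (420x560x3 uint8, red, green, blue); there is no depth.
- manip.camera_params(name): a dict with "camera_matrix" (3x3 intrinsics, pixels), "extrinsics" (4x4, takes a point from world to camera coordinates). Camera axes: x right, y down, z forward; pixel columns grow to the right and rows downward; lengths in m; the calibration is good to about 2 mm. A picture is of the moment at which its call begins. camera_params takes no time and is no camera call.
- manip.job_done(): hands the job in; it is judged then, once.
The state is a dict: "time": time; "joint_pos": joint angles; "joint_vel": joint speeds; "joint_efforts": joint torques, N m; "tool_pos": TCP position; "tool_rot": TCP orientation; "contact_force": force on the tool from outside, world axes, zero at the start; "ft_torque": the same for the moment, N m; "gripper_width": opening from 0.0 (shut) to 1.0 (fully open); "grasp_force": force on a finger pad.
Only numpy, scipy, OpenCV 4.12 (cv2) and the standard library are available. Lean on these libraries where they do the work, as an engineer would, in place of code of your own. Each camera call takes 0.05 s, during which the arm holds its last target. There are 200 camera calls.

TASK

Make the three sensor housings ready for soldering: flip the red cam lever to free the jaw of the clamp, slide the jaw open, and stand all the housings, capped or bare, upright on the clamp's plate between jaw and fence. Slide the jaw up snugly against them and flip the cam lever fully back to lock it, with the caps still on; then lift off every orange cap and put it in the blue bin. Leave the screwdriver, the solder reel and the small bowl alone.

Things in the scene. Friction and masses are not known exactly. Their poses are not given: they have to be found in the camera images.
- clamp: assembly clamp, fixed: dark plate 200 (x) x 225 (y) mm, 4 mm thick; origin mid-underside, on the bench. The fixed fence is an aluminium bar along y at its far (+x) edge, 14 mm high above the plate, face at x = +80 mm. The jaw, of the same height, slides along x, towards the fence (+x). Housings stand on the plate (z = 4 mm) between jaw and fence, their axes at y = -76 to +60 mm
- spot0 (a point): dark round mark on the plate top between fence and opened jaw, where a housing can be stood (clamp x = 45, y = -76 mm)
- spot1 (a point): the same, second mark, 68 mm further along y (clamp x = 45, y = -8 mm)
- spot2 (a point): the same, third mark, another 68 mm along y (clamp x = 45, y = +60 mm)
- jaw (a joint): the sliding jaw: its value is the clear gap between jaw and fence in m, 0 (shut) to 0.075 (fully open); slides with about 3 N when free. The jaw is an aluminium bar 14 mm high and 20 mm thick, with a steel side bar at its +y end on which the cam presses
- jaw_handle (a point): middle of the top of the jaw's handle, an upright black post 16 mm across that stands 47 mm behind the jaw's clamping face (towards -x of the clamp), top 64 mm above the bench, bare from 14 mm above the bench upwards
- cam (a joint): the red cam lever, turning in the horizontal plane: 0 = free (arm points along +y of the clamp), 1.5 rad = fully locked (arm turned anticlockwise seen from above, to point along -x of the clamp, beside the jaw's side bar). It begins to grip at about 0.9 rad and then stays where it is left; needs some 2 to 4 N at the knob
- cam_knob (a point): middle of the top of the lever's upright red knob, 18 mm across, 75 mm from the pivot, top 74 mm above the bench; the lever's flat arm below it lies 35 to 42 mm above the bench
- cam_pivot (a point): the cam lever's pivot axis (upright), at plate height: clamp x = -10, y = +93 mm
- bin: open blue bin, 130 (x) x 160 (y) x 50 mm high, walls and floor 4 mm; origin at the middle of its underside; loose, 0.35 kg
- housing0: sensor housing: upright steel cylinder 40 mm in diameter and 46 mm high, 0.15 to 0.3 kg; origin at the middle of its underside, z up. Its top has a bore 22 mm wide and 12 mm deep that holds the cap's plug. All three are always there
- cap0: orange dust cap, loose in the top of housing0: flange 30 mm across, 4 mm thick, resting on the housing's top; above it a round grip 24 mm across, 17 mm high (top 67 mm above the housing's underside); below it a plug 18 mm across, 8 mm long. Origin on its axis at the flange's underside; 15 g. One to three caps are there; an absent one (its housing is bare) reads None
- housing1: sensor housing: upright steel cylinder 40 mm in diameter and 46 mm high, 0.15 to 0.3 kg; origin at the middle of its underside, z up. Its top has a bore 22 mm wide and 12 mm deep that holds the cap's plug. All three are always there
- cap1: orange dust cap, loose in the top of housing1: flange 30 mm across, 4 mm thick, resting on the housing's top; above it a round grip 24 mm across, 17 mm high (top 67 mm above the housing's underside); below it a plug 18 mm across, 8 mm long. Origin on its axis at the flange's underside; 15 g. One to three caps are there; an absent one (its housing is bare) reads None
- housing2: sensor housing: upright steel cylinder 40 mm in diameter and 46 mm high, 0.15 to 0.3 kg; origin at the middle of its underside, z up. Its top has a bore 22 mm wide and 12 mm deep that holds the cap's plug. All three are always there
- cap2: orange dust cap, loose in the top of housing2: flange 30 mm across, 4 mm thick, resting on the housing's top; above it a round grip 24 mm across, 17 mm high (top 67 mm above the housing's underside); below it a plug 18 mm across, 8 mm long. Origin on its axis at the flange's underside; 15 g. One to three caps are there; an absent one (its housing is bare) reads None
- screwdriver: blue-handled screwdriver lying on the bench, 170 mm long; leave alone
- solder_reel: standing aluminium reel of solder, 56 mm across, 46 mm high; leave alone
- screw_pot: small blue bowl, 60 mm across, 35 mm high; leave alone
Mind the look-alikes: they are no part of the job. Leave any green or turquoise look-alike of the cap0 alone.

How it is judged:
On the way, in this order (a step that is already met when the one before it is completed fails the run):
1. the cam lever is flipped to free the jaw (value of joint cam below 0.4 rad), for 0.2 s.
2. all housings stand upright between jaw and fence (x of housing0 in the frame of clamp between 0.02 and 0.068 m and y of housing0 in the frame of clamp between -0.1 and 0.085 m and z of housing0 in the frame of clamp between 0.001 and 0.009 m and angle between each of housing0, housing1, housing2's own z axis and vertical below 0.12 rad and x of housing1 in the frame of clamp between 0.02 and 0.068 m and y of housing1 in the frame of clamp between -0.1 and 0.085 m and z of housing1 in the frame of clamp between 0.001 and 0.009 m and x of housing2 in the frame of clamp between 0.02 and 0.068 m and y of housing2 in the frame of clamp between -0.1 and 0.085 m and z of housing2 in the frame of clamp between 0.001 and 0.009 m and linear speed of each of housing0, housing1, housing2 below 0.03 m/s), for 0.2 s.
3. the jaw is up against the housings and locked by the cam lever, caps still on (x of housing0 in the frame of clamp between 0.02 and 0.068 m and y of housing0 in the frame of clamp between -0.1 and 0.085 m and z of housing0 in the frame of clamp between 0.001 and 0.009 m and angle between each of housing0, housing1, housing2's own z axis and vertical below 0.12 rad and x of housing1 in the frame of clamp between 0.02 and 0.068 m and y of housing1 in the frame of clamp between -0.1 and 0.085 m and z of housing1 in the frame of clamp between 0.001 and 0.009 m and x of housing2 in the frame of clamp between 0.02 and 0.068 m and y of housing2 in the frame of clamp between -0.1 and 0.085 m and z of housing2 in the frame of clamp between 0.001 and 0.009 m and value of joint jaw between 0.037 and 0.043 m and value of joint cam above 1.2 rad and horizontal distance between cap0 and housing0 below 0.008 m and z of cap0 in the frame of housing0 between 0.038 and 0.054 m and horizontal distance between cap1 and housing1 below 0.008 m and z of cap1 in the frame of housing1 between 0.038 and 0.054 m and horizontal distance between cap2 and housing2 below 0.008 m and z of cap2 in the frame of housing2 between 0.038 and 0.054 m), for 0.2 s.
At the end, for the whole second after the job is handed in: every housing stands upright (within 7 degrees) on the plate between jaw and fence, the jaw is snug against them (gap 37 to 43 mm), the cam lever is locked (beyond 1.2 rad), and every cap that is there lies at rest in the blue bin (all of step 2 and value of joint jaw between 0.037 and 0.043 m and value of joint cam above 1.2 rad and x of cap0 in the frame of bin between -0.064 and 0.064 m and y of cap0 in the frame of bin between -0.079 and 0.079 m and z of cap0 in the frame of bin between 0 and 0.055 m and linear speed of each of cap0, cap1, cap2 below 0.03 m/s and x of cap1 in the frame of bin between -0.064 and 0.064 m and y of cap1 in the frame of bin between -0.079 and 0.079 m and z of cap1 in the frame of bin between 0 and 0.055 m and x of cap2 in the frame of bin between -0.064 and 0.064 m and y of cap2 in the frame of bin between -0.079 and 0.079 m and z of cap2 in the frame of bin between 0 and 0.055 m); the robot touches nothing.
It fails at once if the screwdriver is pushed about (more than 25 mm) (distance of screwdriver from where it was at the start of the episode above 0.025 m).
It fails at once if the solder reel is pushed about (more than 25 mm) (distance of solder_reel from where it was at the start of the episode above 0.025 m).
It fails at once if the small bowl is pushed about (more than 25 mm) (distance of screw_pot from where it was at the start of the episode above 0.025 m).
Of cap0, cap1, cap2 only 1 to 3 are there at a start; the rules pass over those that are not, and their reading is None.
At some moment in a run one of housing0, housing1, housing2, bin may be knocked a few centimetres aside while the robot is not near it.
It also fails if it takes over 210 s, if anything falls off the work surface, if the arm or the gripper's body presses on something with over 40 N, if the wrist force passes 120 N, or if a joint passes its speed limit or range.

## Working session

There is one attempt and no reset: what is moved stays moved. The work goes in short steps, Python scripts to look and compute and a tool call to move; the robot and the scene stay as the last step left them, time stands still between calls to the robot, and variables do not carry over. Pictures are saved under pics/ and viewed, at most 14 in all, crops included, and the job is handed in when it is done.

Besides the shell and the picture viewer there is one more tool, called as a command line: name --argument value ..., lists and objects as JSON in quotes. send_rows: Moves the arm, as the interface text tells. Shifts and turns lie within -1 to 1; 1 stands for 0.5 m of shift or 1.5 rad of turn. Its arguments: {"type":"object","properties":{"increments":{"type":"array","items":{"type":"object","properties":{"claw":{"type":"number"},"dx":{"type":"number"},"dy":{"type":"number"},"dz":{"type":"number"},"yaw":{"type":"number"}}}}},"required":["increments"]}

```bash
mkdir -p pics; ls; cat > h.py <<'E'
import numpy as np, cv2
from plant import manip
def save(n,f):
    im=manip.grab_frame(n); cv2.imwrite(f,im[:,:,::-1]); return im
def ray(n,u,v,z):
    c=manip.camera_params(n);K=np.array(c['camera_matrix']);E=np.array(c['extrinsics'])
    R,t=E[:3,:3],E[:3,3]; d=R.T@np.linalg.solve(K,[u,v,1]); o=-R.T@t
    return o+d*(z-o[2])/d[2]
def proj(n,p):
    c=manip.camera_params(n);K=np.array(c['camera_matrix']);E=np.array(c['extrinsics'])
    q=K@(E[:3,:3]@np.array(p,float)+E[:3,3]); return q[:2]/q[2]
E
python3 - <<'E'
from h import *
save('top','pics/t0.png');save('side','pics/s0.png')
s=manip.state();print(s['tool_pos'],s['tool_rot'],s['gripper_width'],s['time'])
for n in('top','side'):
    c=manip.camera_params(n);print(np.round(c['camera_matrix'],1),np.round(c['extrinsics'],3))
E
```

```text
pics
[ 0.20050056 -0.59138477  0.23016735] [-9.29910414e-04  9.86681465e-01  1.62661675e-01 -4.46270582e-05] 1.0017308362686241 0.1
[[467.8   0.  275.5]
 [  0.  467.8 208.7]
 [  0.    0.    1. ]] [[-0.016 -1.     0.007 -0.026]
 [-0.99   0.015 -0.14   0.608]
 [ 0.14  -0.009 -0.99   1.244]
 [ 0.     0.     0.     1.   ]]
[[441.2   0.  284.5]
 [  0.  441.2 211.7]
 [  0.    0.    1. ]] [[ 0.997 -0.083  0.012 -0.587]
 [-0.054 -0.747 -0.662  0.082]
 [ 0.064  0.66  -0.749  1.203]
 [ 0.     0.     0.     1.   ]]
```

View pics/t0.png

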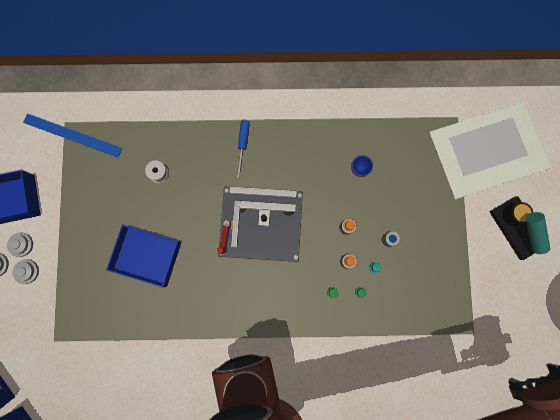

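View pics/s0.png

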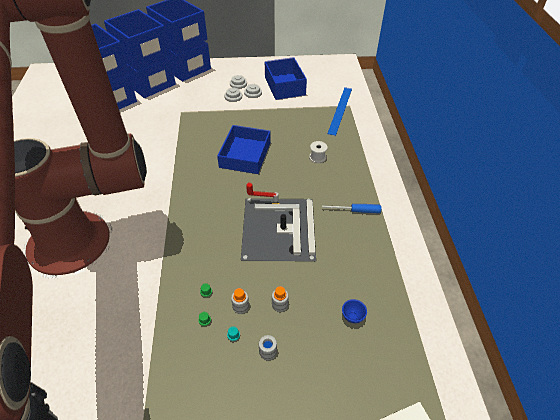

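Top view: the two capped housings are at (348,227) and (349,261), and the bare one is at (392,239). Look-alikes to ignore are the solder reel (155,171), green caps (333,293) and (361,293), and the turquoise cap (376,267). The clamp is at (261,224), with the red lever at (223,238) in the locked position. The bin is at (145,256). I'll check this in one close crop.

```bash
python3 - <<'E'
from h import *
im=cv2.imread('pics/t0.png'); s=cv2.imread('pics/s0.png')
a=cv2.resize(im[180:270,210:410],None,fx=4,fy=4,interpolation=cv2.INTER_CUBIC)
b=cv2.resize(s[175:270,235:325],(227,240),interpolation=cv2.INTER_CUBIC)
b=np.hstack([cv2.resize(s[175:270,230:330],None,fx=2.4,fy=2.4,interpolation=cv2.INTER_CUBIC),cv2.resize(s[280:365,220:320],None,fx=2.4,fy=2.68,interpolation=cv2.INTER_CUBIC)[:228]])
b=cv2.copyMakeBorder(b,0,228-b.shape[0],0,800-b.shape[1],cv2.BORDER_CONSTANT)
cv2.imwrite('pics/c0.png',np.vstack([a,b]))
E
```

```text
(no output)
```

View pics/c0.png

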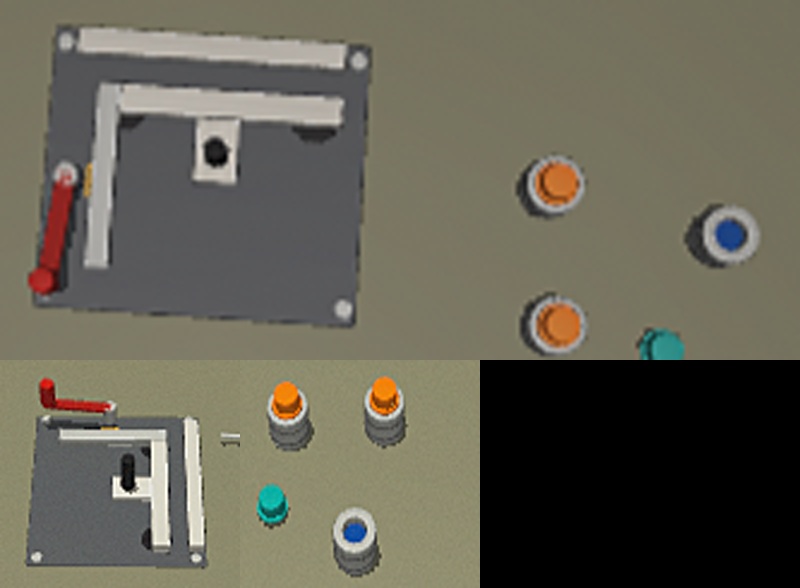

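The crop confirms the choice: capped housings at (348.5,226) and (348.5,261), a bare one at (392.5,239), cam knob at (220,250) and handle post at (264,218). Next I'll compute positions.

```bash
python3 - <<'E'
from h import *
c=lambda u,v:(210+u/4-.375,180+v/4-.375)
R=lambda u,v,z:ray('top',*c(u,v),z)
# plate corners: far-left(+x,+y), far-right, near-right, near-left
P=np.array([R(*p,.004) for p in[(58,25),(371,45),(355,326),(33,304)]])[:,:2]
L=np.array([[.1,.1125],[.1,-.1125],[-.1,-.1125],[-.1,.1125]])
mp,ml=P.mean(0),L.mean(0)
U,S,V=np.linalg.svd((L-ml).T@(P-mp)); Rm=(U@V).T
print('clamp',mp,np.arctan2(Rm[1,0],Rm[0,0]),'res',(P-mp-(L-ml)@Rm.T).round(4).tolist())
for n,p in dict(h0=(554,185,.046),h1=(555,325,.046),h2=(731,236,.046),knob=(41,280,.074),handle=(216,152,.064),c0top=(559,183,.067),c1top=(560,324,.067)).items():
    w=R(*p); print(n,w.round(4),'clampframe',(Rm.T@(w[:2]-mp)).round(4), 'side px',proj('side',w).round(1))
for n in('t','s'):
    im=cv2.imread(f'pics/{n}0.png');hsv=cv2.cvtColor(im,cv2.COLOR_BGR2HSV);cam={'t':'top','s':'side'}[n]
    for nm,lo,hi in(('or',(5,150,120),(20,255,255)),('blue',(105,150,60),(125,255,255)),('red',(0,170,60),(3,255,255))):
        k,l,st,ce=cv2.connectedComponentsWithStats(cv2.inRange(hsv,lo,hi))
        for i in range(1,k):
            if 15<st[i,4]<4000: print(cam,nm,st[i].tolist(),ce[i].round(1),ray(cam,*ce[i],.06 if nm=='or' else .034)[:2].round(4))
for p in[(125,225),(181,239),(166,287),(107,270)]: print('bin rim',ray('top',*p,.05)[:2].round(3))
E
```

```text
clamp [0.57250884 0.00712505] -0.08265436038022302 res [[-0.0009, -0.0008], [-0.0, 0.0005], [0.0003, -0.0], [0.0006, 0.0003]]
h0 [ 0.5563 -0.2326  0.046 ] clampframe [ 0.0037 -0.2403] side px [279.2 293.6]
h1 [ 0.4613 -0.2297  0.046 ] clampframe [-0.0913 -0.2452] side px [239.1 295.2]
h2 [ 0.5196 -0.352   0.046 ] clampframe [-0.0231 -0.3623] side px [266.6 342. ]
knob [0.4954 0.1144 0.074 ] clampframe [-0.0857  0.1006] side px [248.7 183.7]
handle [ 0.5803 -0.0023  0.064 ] clampframe [ 0.0086 -0.0087] side px [281.7 215.3]
c0top [ 0.5555 -0.2326  0.067 ] clampframe [ 0.0028 -0.2403] side px [278.9 288.9]
c1top [ 0.4613 -0.2297  0.067 ] clampframe [-0.0913 -0.2452] side px [238.5 290.5]
top or [514, 204, 17, 17, 180] [521.  210.8] [ 0.589 -0.703]
top or [344, 221, 11, 10, 81] [348.9 225.5] [ 0.5559 -0.2325]
top or [344, 256, 11, 11, 83] [349.3 260.8] [ 0.4609 -0.23  ]
top blue [24, 114, 98, 43, 978] [ 72.8 135.4] [0.8261 0.5341]
top blue [238, 120, 11, 29, 231] [243.3 134. ] [0.8234 0.0529]
top blue [352, 156, 21, 20, 324] [362.2 165.1] [ 0.7286 -0.2806]
top blue [0, 170, 34, 51, 1047
[... 242 characters left out ...]
, 135] [222.8 240. ] [0.5238 0.1109]
side or [274, 286, 12, 15, 129] [279.6 293. ] [ 0.5567 -0.2394]
side or [233, 288, 13, 14, 134] [238.8 294.8] [ 0.4614 -0.2371]
side blue [265, 58, 41, 42, 1329] [285.1  78.3] [0.6502 0.7166]
side blue [327, 88, 25, 48, 393] [339.1 111.9] [0.822  0.4894]
side blue [218, 125, 52, 49, 1882] [244.  149.2] [0.4842 0.312 ]
side blue [351, 204, 30, 9, 242] [365.9 208. ] [0.8231 0.0337]
side blue [342, 300, 25, 23, 456] [353.9 310.8] [ 0.7284 -0.2849]
side blue [263, 341, 10, 7, 48] [267.4 344.1] [ 0.5212 -0.3515]
side red [247, 183, 29, 14, 121] [257.7 191.5] [0.5199 0.1206]
bin rim [0.568 0.375]
bin rim [0.527 0.222]
bin rim [0.4   0.261]
bin rim [0.447 0.419]
```

```bash
cat >> h.py <<'E'
TH=-.0827; MP=np.array([.5725,.0071])
def cw(x,y):
    c,s=np.cos(TH),np.sin(TH); return MP+np.array([c*x-s*y,s*x+c*y])
def wc(x,y):
    c,s=np.cos(TH),np.sin(TH); d=np.array([x,y])-MP; return np.array([c*d[0]+s*d[1],-s*d[0]+c*d[1]])
PH=TH+np.pi/2   # working tool heading: tool x along clamp +y, fingers close along clamp x
def knob(a,r=.075): return cw(-.010-r*np.sin(a),.093+r*np.cos(a))
def plan(*T):
    "rows for world targets (x,y,z,phi), from the measured pose"
    s=manip.state();p=s['tool_pos'];w,a,b,c=s['tool_rot'];ph=np.arctan2(2*(a*b+w*c),1-2*(b*b+c*c))
    print('t',round(s['time'],2),'pos',np.round(p,4),'phi',round(ph,3),'w',round(s['gripper_width'],3),'F',np.round(s['contact_force'],1))
    for x,y,z,f in T:
        d=np.array([x,y,z])-p; e=(f-ph+np.pi)%(2*np.pi)-np.pi
        print('dx %.4f dy %.4f dz %.4f yaw %.4f'%((d[0]*np.cos(ph)+d[1]*np.sin(ph))/.5,(d[0]*np.sin(ph)-d[1]*np.cos(ph))/.5,-d[2]/.5,-e/1.5))
E
python3 - <<'E'
from h import *
print(knob(1.5),knob(0))
plan((.4957,.1135,.18,.327+1.48))
E
```

```text
[0.49609832 0.11207528] [0.57641195 0.17535188]
t 0.1 pos [ 0.2005 -0.5914  0.2302] phi 0.327 w 1.002 F [ 0.2 -0.6  0.5]
dx 1.0117 dy -1.1457 dz 0.1003 yaw -0.9868
```

send_rows --increments '[{"dx": 0.9,"dy": -1,"dz": 0,"yaw": -0.98,"claw": 0.2},{"dx": 0.9,"dy": -1,"dz": 0,"yaw": -0.98,"claw": 0.2},{"dx": 0.9,"dy": -1,"dz": 0,"yaw": -0.98,"claw": 0.2},{"dx": 0.9,"dy": -1,"dz": 0,"yaw": -0.98,"claw": 0.2},{"dx": 0.9,"dy": -1,"dz": 0,"yaw": -0.98,"claw": 0.2},{"dx": 0.9,"dy": -1,"dz": 0,"yaw": -0.98,"claw": 0.2},{"dx": 0.9,"dy": -1,"dz": 0,"yaw": -0.98,"claw": 0.2},{"dx": 0.9,"dy": -1,"dz": 0,"yaw": -0.98,"claw": 0.2},{"dx": 0.9,"dy": -1,"dz": 0,"yaw": -0.98,"claw": 0.2},{"dx": 0.9,"dy": -1,"dz": 0,"yaw": -0.98,"claw": 0.2},{"dx": 0.9,"dy": -1,"dz": 0,"yaw": -0.98,"claw": 0.2},{"dx": 0.9,"dy": -1,"dz": 0,"yaw": -0.98,"claw": 0.2},{"dx": 0.9,"dy": -1,"dz": 0,"yaw": -0.98,"claw": 0.2},{"dx": 0.9,"dy": -1,"dz": 0,"yaw": -0.98,"claw": 0.2},{"dx": 0.9,"dy": -1,"dz": 0,"yaw": -0.98,"claw": 0.2},{"dx": 0.9,"dy": -1,"dz": 0,"yaw": -0.98,"claw": 0.2}]'

```text
time: 2.1
tool_pos: [0.4662, 0.0254, 0.2314]
tool_rot: [0.0, 0.623, 0.782, 0.0]
contact_force: [0.2, -0.8, -0.2]
gripper_width: 0.398
grasp_force: 0.0
```

```bash
python3 - <<'E'
from h import *
plan((.4957,.1135,.12,PH+1.5),(.4957,.1135,.048,PH+1.5))
E
```

```text
t 2.1 pos [0.4662 0.0254 0.2314] phi 1.795 w 0.398 F [ 0.2 -0.8 -0.2]
dx 0.1586 dy 0.0967 dz 0.2228 yaw -0.7951
dx 0.1586 dy 0.0967 dz 0.3668 yaw -0.7951
```

send_rows --increments '[{"dx": 0.159,"dy": 0.097,"dz": 0.1,"yaw": -0.795,"claw": 0.2},{"dx": 0.159,"dy": 0.097,"dz": 0.1,"yaw": -0.795,"claw": 0.2},{"dx": 0.159,"dy": 0.097,"dz": 0.1,"yaw": -0.795,"claw": 0.2},{"dx": 0.159,"dy": 0.097,"dz": 0.1,"yaw": -0.795,"claw": 0.2},{"dx": 0.159,"dy": 0.097,"dz": 0.1,"yaw": -0.795,"claw": 0.2},{"dx": 0.159,"dy": 0.097,"dz": 0.1,"yaw": -0.795,"claw": 0.2},{"dx": 0.159,"dy": 0.097,"dz": 0.1,"yaw": -0.795,"claw": 0.2},{"dx": 0.159,"dy": 0.097,"dz": 0.1,"yaw": -0.795,"claw": 0.2},{"dx": 0.159,"dy": 0.097,"dz": 0.22,"yaw": -0.795,"claw": 0.2},{"dx": 0.159,"dy": 0.097,"dz": 0.26,"yaw": -0.795,"claw": 0.2},{"dx": 0.159,"dy": 0.097,"dz": 0.3,"yaw": -0.795,"claw": 0.2},{"dx": 0.159,"dy": 0.097,"dz": 0.34,"yaw": -0.795,"claw": 0.2},{"dx": 0.159,"dy": 0.097,"dz": 0.366,"yaw": -0.795,"claw": 0.2},{"dx": 0.159,"dy": 0.097,"dz": 0.366,"yaw": -0.795,"claw": 0.45},{"dx": 0.159,"dy": 0.097,"dz": 0.366,"yaw": -0.795,"claw": 0.45},{"dx": 0.159,"dy": 0.097,"dz": 0.366,"yaw": -0.795,"claw": 0.45}]'

```text
time: 4.1
tool_pos: [0.4966, 0.1145, 0.0494]
tool_rot: [0.001, 0.076, 0.997, 0.0]
contact_force: [-0.2, 0.5, 0.5]
gripper_width: 0.275
grasp_force: 0.0
```

```bash
python3 - <<'E'
from h import *
plan(*[(*knob(a),.048,PH+a) for a in np.arange(1.4,-.06,-.1)])
E
```

```text
t 4.1 pos [0.4966 0.1145 0.0494] phi 2.989 w 0.275 F [-0.2  0.5  0.5]
dx -0.0005 dy 0.0100 dz 0.0028 yaw 0.0674
dx -0.0028 dy 0.0249 dz 0.0028 yaw 0.1340
dx -0.0065 dy 0.0394 dz 0.0028 yaw 0.2007
dx -0.0117 dy 0.0535 dz 0.0028 yaw 0.2674
dx -0.0182 dy 0.0670 dz 0.0028 yaw 0.3340
dx -0.0261 dy 0.0797 dz 0.0028 yaw 0.4007
dx -0.0352 dy 0.0917 dz 0.0028 yaw 0.4674
dx -0.0454 dy 0.1026 dz 0.0028 yaw 0.5340
dx -0.0567 dy 0.1125 dz 0.0028 yaw 0.6007
dx -0.0689 dy 0.1212 dz 0.0028 yaw 0.6674
dx -0.0819 dy 0.1287 dz 0.0028 yaw 0.7340
dx -0.0956 dy 0.1348 dz 0.0028 yaw 0.8007
dx -0.1098 dy 0.1395 dz 0.0028 yaw 0.8674
dx -0.1244 dy 0.1428 dz 0.0028 yaw 0.9340
dx -0.1393 dy 0.1445 dz 0.0028 yaw 1.0007
```

send_rows --increments '[{"dx": -0.0005,"dy": 0.01,"dz": 0.002,"yaw": 0.067,"claw": 0.45},{"dx": -0.003,"dy": 0.025,"dz": 0.002,"yaw": 0.134,"claw": 0.45},{"dx": -0.0065,"dy": 0.0394,"dz": 0.002,"yaw": 0.2,"claw": 0.45},{"dx": -0.0117,"dy": 0.0535,"dz": 0.002,"yaw": 0.267,"claw": 0.45},{"dx": -0.018,"dy": 0.067,"dz": 0.002,"yaw": 0.334,"claw": 0.45},{"dx": -0.026,"dy": 0.08,"dz": 0.002,"yaw": 0.4,"claw": 0.45},{"dx": -0.035,"dy": 0.092,"dz": 0.002,"yaw": 0.467,"claw": 0.45},{"dx": -0.0455,"dy": 0.1025,"dz": 0.002,"yaw": 0.534,"claw": 0.45},{"dx": -0.0567,"dy": 0.1125,"dz": 0.002,"yaw": 0.6,"claw": 0.45},{"dx": -0.069,"dy": 0.121,"dz": 0.002,"yaw": 0.667,"claw": 0.45},{"dx": -0.082,"dy": 0.1287,"dz": 0.002,"yaw": 0.734,"claw": 0.45},{"dx": -0.0956,"dy": 0.1348,"dz": 0.002,"yaw": 0.8,"claw": 0.45},{"dx": -0.11,"dy": 0.1395,"dz": 0.002,"yaw": 0.867,"claw": 0.45},{"dx": -0.1244,"dy": 0.1428,"dz": 0.002,"yaw": 0.934,"claw": 0.45},{"dx": -0.1393,"dy": 0.1445,"dz": 0.002,"yaw": 0.99,"claw": 0.45},{"dx": -0.1393,"dy": 0.1445,"dz": 0.002,"yaw": 0.99,"claw": 0.45},{"dx": -0.1393,"dy": 0.1445,"dz": 0.002,"yaw": 0.99,"claw": 0.3},{"dx": -0.1393,"dy": 0.1445,"dz": 0.002,"yaw": 0.99,"claw": 0.3}]'

```text
time: 6.35
tool_pos: [0.5756, 0.1752, 0.0476]
tool_rot: [0.0, 0.73, 0.683, 0.0]
contact_force: [-0.4, -0.1, -0.3]
gripper_width: 0.348
grasp_force: 0.0
```

```bash
python3 - <<'E'
from h import *
h=cw(.0086,-.0087)
plan((*knob(0),.13,PH),(*h,.13,PH),(*h,.038,PH))
E
```

```text
t 6.35 pos [0.5756 0.1752 0.0476] phi 1.505 w 0.348 F [-0.4 -0.1 -0.3]
dx 0.0004 dy 0.0016 dz -0.1649 yaw 0.0112
dx -0.3536 dy 0.0328 dz -0.1649 yaw 0.0112
dx -0.3536 dy 0.0328 dz 0.0191 yaw 0.0112
```

send_rows --increments '[{"dx": 0,"dy": 0.0016,"dz": -0.165,"yaw": 0.011,"claw": 0.3},{"dx": 0,"dy": 0.0016,"dz": -0.165,"yaw": 0.011,"claw": 0.3},{"dx": -0.3536,"dy": 0.0328,"dz": -0.165,"yaw": 0.011,"claw": 0.3},{"dx": -0.3536,"dy": 0.0328,"dz": -0.165,"yaw": 0.011,"claw": 0.3},{"dx": -0.3536,"dy": 0.0328,"dz": -0.165,"yaw": 0.011,"claw": 0.3},{"dx": -0.3536,"dy": 0.0328,"dz": -0.165,"yaw": 0.011,"claw": 0.3},{"dx": -0.3536,"dy": 0.0328,"dz": -0.1,"yaw": 0.011,"claw": 0.3},{"dx": -0.3536,"dy": 0.0328,"dz": -0.05,"yaw": 0.011,"claw": 0.3},{"dx": -0.3536,"dy": 0.0328,"dz": 0,"yaw": 0.011,"claw": 0.3},{"dx": -0.3536,"dy": 0.0328,"dz": 0.019,"yaw": 0.011,"claw": 0.3},{"dx": -0.3536,"dy": 0.0328,"dz": 0.019,"yaw": 0.011,"claw": 0.5},{"dx": -0.3536,"dy": 0.0328,"dz": 0.019,"yaw": 0.011,"claw": 0.5}]'

```text
time: 7.85
tool_pos: [0.5809, -0.002, 0.039]
tool_rot: [0.001, 0.736, 0.677, 0.0]
contact_force: [0.1, -0.6, 0.1]
gripper_width: 0.244
grasp_force: 0.0
```

```bash
python3 - <<'E'
from h import *
s=save('side','pics/s1.png');t=save('top','pics/t1.png')
cv2.imwrite('pics/c1.png',np.hstack([cv2.resize(s[160:280,220:340],(400,400)),cv2.resize(t[170:270,200:310],(400,400))])[:,:,::-1])
h=cw(-.045,-.0087)
plan((*h,.038,PH))
E
```

```text
t 7.95 pos [ 0.5809 -0.0022  0.039 ] phi 1.488 w 0.249 F [-0.2  0.  -0. ]
dx -0.0003 dy -0.1083 dz 0.0020 yaw -0.0001
```

View pics/c1.png

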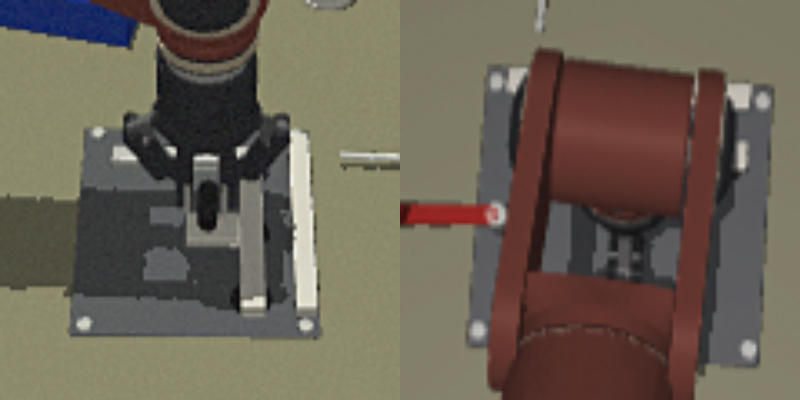

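The lever is free and points left (+y), and the fingers straddle the handle post. Next I pull the jaw open.

send_rows --increments '[{"dx": 0,"dy": -0.02,"dz": 0.002,"yaw": 0,"claw": 0.5},{"dx": 0,"dy": -0.04,"dz": 0.002,"yaw": 0,"claw": 0.5},{"dx": 0,"dy": -0.06,"dz": 0.002,"yaw": 0,"claw": 0.5},{"dx": 0,"dy": -0.08,"dz": 0.002,"yaw": 0,"claw": 0.5},{"dx": 0,"dy": -0.095,"dz": 0.002,"yaw": 0,"claw": 0.5},{"dx": 0,"dy": -0.105,"dz": 0.002,"yaw": 0,"claw": 0.5},{"dx": 0,"dy": -0.105,"dz": 0.002,"yaw": 0,"claw": 0.5},{"dx": 0,"dy": -0.103,"dz": 0.002,"yaw": 0,"claw": 0.3},{"dx": 0,"dy": -0.103,"dz": 0.002,"yaw": 0,"claw": 0.3},{"dx": 0,"dy": -0.103,"dz": -0.1,"yaw": 0,"claw": 0.3},{"dx": 0,"dy": -0.103,"dz": -0.2,"yaw": 0,"claw": 0.3},{"dx": 0,"dy": -0.103,"dz": -0.25,"yaw": 0,"claw": -0.3},{"dx": 0,"dy": -0.103,"dz": -0.25,"yaw": 0,"claw": -0.3}]'

```text
time: 9.57
tool_pos: [0.5299, 0.0019, 0.1649]
tool_rot: [0.001, 0.736, 0.677, 0.001]
contact_force: [-0.8, -0.5, -0.4]
gripper_width: 0.651
grasp_force: 0.0
```

```bash
python3 - <<'E'
from h import *
plan((.5563,-.2326,.16,PH),(.5563,-.2326,.023,PH))
E
```

```text
t 9.57 pos [0.5299 0.0019 0.1649] phi 1.488 w 0.651 F [-0.8 -0.5 -0.4]
dx -0.4631 dy 0.0914 dz 0.0098 yaw -0.0001
dx -0.4631 dy 0.0914 dz 0.2838 yaw -0.0001
```

```bash
cat >> h.py <<'E'
def find(cams=('top','side')):
    "orange caps (z .06) and bare bore (z .034); top and side estimates"
    for n in cams:
        im=manip.grab_frame(n);hsv=cv2.cvtColor(im,cv2.COLOR_RGB2HSV)
        for nm,lo,hi,z,a,b in(('or',(5,150,120),(20,255,255),.06,30,200),('bare',(105,150,60),(125,255,255),.034,15,100),('bin',(105,150,60),(125,255,255),.034,1500,4000),('red',(0,170,60),(3,255,255),.06,15,400)):
            k,l,st,ce=cv2.connectedComponentsWithStats(cv2.inRange(hsv,lo,hi))
            for i in range(1,k):
                w=ray(n,*ce[i],z)[:2]
                if a<st[i,4]<b and abs(w[1])<.6 and w[0]<.8: print(n,nm,st[i,4],ce[i].round(1),w.round(4),'clamp',wc(*w).round(4))
E
python3 - <<'E'
from h import *
find()
plan((.5563,-.2326,.14,PH),(.5563,-.2326,.023,PH))
E
```

```text
top or 81 [348.9 225.5] [ 0.5559 -0.2325] clamp [ 0.0033 -0.2401]
top or 85 [349.3 260.8] [ 0.4609 -0.2299] clamp [-0.0916 -0.2454]
top bare 34 [391.8 238.5] [ 0.5209 -0.3536] clamp [-0.0216 -0.3637]
top bin 2627 [144.  255.7] [0.4843 0.3255] clamp [-0.1142  0.31  ]
top red 129 [207.1 222.9] [0.5687 0.1505] clamp [-0.0156  0.1426]
side or 129 [279.6 293.1] [ 0.5567 -0.2397] clamp [ 0.0046 -0.2472]
side or 132 [238.9 294.9] [ 0.4615 -0.2374] clamp [-0.0904 -0.2528]
side bare 41 [242.7 166.3] [0.4783 0.2319] clamp [-0.1124  0.2163]
side bare 48 [267.4 344.1] [ 0.5212 -0.3515] clamp [-0.0215 -0.3616]
t 9.68 pos [0.5278 0.0022 0.1612] phi 1.488 w 0.648 F [-0.9 -0.   0.6]
dx -0.4632 dy 0.0957 dz 0.0424 yaw -0.0002
dx -0.4632 dy 0.0957 dz 0.2764 yaw -0.0002
```

send_rows --increments '[{"dx": -0.463,"dy": 0.094,"dz": 0.04,"yaw": 0,"claw": -0.5},{"dx": -0.463,"dy": 0.094,"dz": 0.04,"yaw": 0,"claw": -0.5},{"dx": -0.463,"dy": 0.094,"dz": 0.04,"yaw": 0,"claw": -0.5},{"dx": -0.463,"dy": 0.094,"dz": 0.04,"yaw": 0,"claw": -0.5},{"dx": -0.463,"dy": 0.094,"dz": 0.04,"yaw": 0,"claw": -0.5},{"dx": -0.463,"dy": 0.094,"dz": 0.04,"yaw": 0,"claw": -0.5},{"dx": -0.463,"dy": 0.094,"dz": 0.04,"yaw": 0,"claw": -0.5},{"dx": -0.463,"dy": 0.094,"dz": 0.12,"yaw": 0,"claw": -0.5},{"dx": -0.463,"dy": 0.094,"dz": 0.2,"yaw": 0,"claw": -0.5},{"dx": -0.463,"dy": 0.094,"dz": 0.25,"yaw": 0,"claw": -0.5},{"dx": -0.463,"dy": 0.094,"dz": 0.284,"yaw": 0,"claw": -0.5},{"dx": -0.463,"dy": 0.094,"dz": 0.284,"yaw": 0,"claw": -0.5},{"dx": -0.463,"dy": 0.094,"dz": 0.284,"yaw": 0,"claw": 0.6},{"dx": -0.463,"dy": 0.094,"dz": 0.284,"yaw": 0,"claw": 0.6},{"dx": -0.463,"dy": 0.094,"dz": 0.284,"yaw": 0,"claw": 0.6},{"dx": -0.463,"dy": 0.094,"dz": 0.284,"yaw": 0,"claw": 0.6},{"dx": -0.463,"dy": 0.094,"dz": 0.2,"yaw": 0,"claw": 0.6},{"dx": -0.463,"dy": 0.094,"dz": 0.1,"yaw": 0,"claw": 0.6},{"dx": -0.463,"dy": 0.094,"dz": 0.1,"yaw": 0,"claw": 0.6}]'

```text
time: 12.05
tool_pos: [0.5594, -0.2343, 0.1183]
tool_rot: [0.005, 0.736, 0.677, 0.001]
contact_force: [0.6, -0.9, -2.6]
gripper_width: 0.447
grasp_force: 61.0
```

```bash
python3 - <<'E'
from h import *
s=save('side','pics/s2.png');t=save('top','pics/t2.png')
cv2.imwrite('pics/c2.png',np.hstack([cv2.resize(s[170:370,200:340],(420,600)),cv2.resize(t[170:280,200:290],None,fx=4,fy=5.4545)])[:600,:,::-1])
p=cw(.045,-.076)
plan((*p,.11,PH),(*p,.023,PH))
print(manip.state()['grasp_force'])
E
```

```text
t 12.15 pos [ 0.5563 -0.2325  0.1128] phi 1.488 w 0.445 F [-0.1  0.2 -2.4]
dx 0.3283 dy 0.0826 dz 0.0056 yaw -0.0002
dx 0.3283 dy 0.0826 dz 0.1796 yaw -0.0002
60.97993126139045
```

View pics/c2.png

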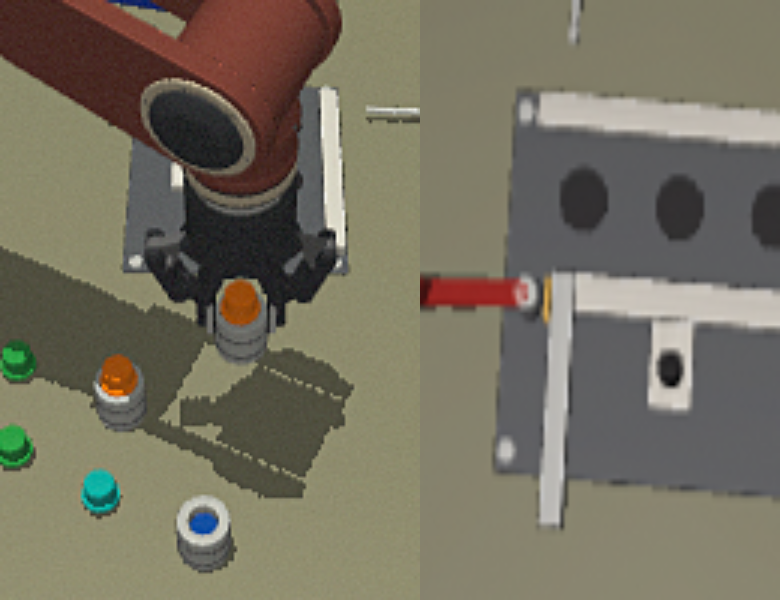

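The side view shows housing0 held upright with its cap on. The top view shows the jaw fully open and the marks clear at about (241,206), (265,208) and (288,209). I'll place this one at spot2 first.

```bash
python3 - <<'E'
from h import *
for u,v in((585,198),(680,207)):
    w=ray('top',200+(u-420)/4-.4,170+v/5.4545-.4,.004); print(wc(*w[:2]))
p=cw(.045,.06)
plan((*p,.12,PH),(*p,.0235,PH))
E
```

```text
[0.04486125 0.05967596]
[ 0.04470892 -0.00784887]
t 12.15 pos [ 0.5563 -0.2325  0.1128] phi 1.488 w 0.445 F [-0.1  0.2 -2.4]
dx 0.6003 dy 0.0825 dz -0.0144 yaw -0.0002
dx 0.6003 dy 0.0825 dz 0.1786 yaw -0.0002
```

send_rows --increments '[{"dx": 0.0,"dy": 0.0,"dz": -0.02,"yaw": 0,"claw": 0.6},{"dx": 0.1,"dy": 0.015,"dz": -0.02,"yaw": 0,"claw": 0.6},{"dx": 0.2,"dy": 0.03,"dz": -0.02,"yaw": 0,"claw": 0.6},{"dx": 0.3,"dy": 0.045,"dz": -0.02,"yaw": 0,"claw": 0.6},{"dx": 0.4,"dy": 0.06,"dz": -0.02,"yaw": 0,"claw": 0.6},{"dx": 0.5,"dy": 0.075,"dz": -0.02,"yaw": 0,"claw": 0.6},{"dx": 0.57,"dy": 0.08,"dz": -0.02,"yaw": 0,"claw": 0.6},{"dx": 0.6,"dy": 0.0825,"dz": 0.02,"yaw": 0,"claw": 0.6},{"dx": 0.6,"dy": 0.0825,"dz": 0.08,"yaw": 0,"claw": 0.6},{"dx": 0.6,"dy": 0.0825,"dz": 0.13,"yaw": 0,"claw": 0.6},{"dx": 0.6,"dy": 0.0825,"dz": 0.16,"yaw": 0,"claw": 0.6},{"dx": 0.6,"dy": 0.0825,"dz": 0.172,"yaw": 0,"claw": 0.6},{"dx": 0.6,"dy": 0.0825,"dz": 0.175,"yaw": 0,"claw": 0.6},{"dx": 0.6,"dy": 0.0825,"dz": 0.175,"yaw": 0,"claw": 0.6}]'

```text
time: 13.9
tool_pos: [0.6228, 0.0624, 0.027]
tool_rot: [-0.0, 0.736, 0.677, -0.0]
contact_force: [-4.7, -0.5, 7.9]
gripper_width: 0.447
grasp_force: 61.9
```

```bash
python3 - <<'E'
from h import *
plan((*cw(.045,.06),.0255,PH))
find()
E
```

```text
t 13.9 pos [0.6228 0.0624 0.027 ] phi 1.487 w 0.447 F [-4.7 -0.5  7.9]
dx 0.0015 dy -0.0010 dz 0.0031 yaw -0.0006
top or 86 [349.2 260.8] [ 0.4609 -0.2298] clamp [-0.0916 -0.2453]
top bare 34 [391.8 238.5] [ 0.5209 -0.3536] clamp [-0.0216 -0.3637]
top bin 2643 [144.  255.8] [0.4841 0.3255] clamp [-0.1144  0.31  ]
top red 28 [196.7 221.7] [0.5725 0.1786] clamp [-0.0142  0.171 ]
side or 91 [294.5 199.1] [0.6212 0.0585] clamp [0.0443 0.0552]
side or 135 [238.9 294.8] [ 0.4615 -0.2372] clamp [-0.0905 -0.2526]
side bare 49 [267.3 344.1] [ 0.521  -0.3515] clamp [-0.0217 -0.3616]
side red 44 [274.1 171.9] [0.5716 0.1727] clamp [-0.0146  0.165 ]
```

send_rows --increments '[{"dz": 0,"claw": -0.3},{"dz": 0,"claw": -0.4},{"dz": 0,"claw": -0.4},{"dz": -0.08,"claw": -0.4},{"dz": -0.18,"claw": -0.4},{"dz": -0.2,"claw": -0.4},{"dz": -0.2,"claw": -0.4}]'

```text
invalid input
```

```bash
python3 - <<'E'
from h import *
find(('side',))
plan((.4613,-.2297,.13,PH),(.4613,-.2297,.021,PH))
E
```

```text
side or 92 [294.5 199. ] [0.6212 0.0587] clamp [0.0443 0.0555]
side or 133 [238.8 294.9] [ 0.4614 -0.2372] clamp [-0.0905 -0.2527]
side bare 49 [267.3 344.1] [ 0.521  -0.3515] clamp [-0.0217 -0.3616]
side red 41 [274.1 172.2] [0.5716 0.1714] clamp [-0.0145  0.1637]
t 14.05 pos [0.6228 0.0624 0.027 ] phi 1.487 w 0.447 F [-5.3 -0.   6.9]
dx -0.6091 dy -0.2731 dz -0.2059 yaw -0.0005
dx -0.6091 dy -0.2731 dz 0.0121 yaw -0.0005
```

All five fields have to be present in every row. I'll combine the release with the travel to housing1 (down later).

send_rows --increments '[{"dx": 0,"dy": 0,"dz": 0,"yaw": 0,"claw": -0.4},{"dx": 0,"dy": 0,"dz": 0,"yaw": 0,"claw": -0.4},{"dx": 0,"dy": 0,"dz": 0,"yaw": 0,"claw": -0.4},{"dx": 0,"dy": 0,"dz": -0.06,"yaw": 0,"claw": -0.4},{"dx": 0,"dy": 0,"dz": -0.16,"yaw": 0,"claw": -0.5},{"dx": 0,"dy": 0,"dz": -0.21,"yaw": 0,"claw": -0.5},{"dx": -0.609,"dy": -0.273,"dz": -0.21,"yaw": 0,"claw": -0.5},{"dx": -0.609,"dy": -0.273,"dz": -0.21,"yaw": 0,"claw": -0.5},{"dx": -0.609,"dy": -0.273,"dz": -0.21,"yaw": 0,"claw": -0.5},{"dx": -0.609,"dy": -0.273,"dz": -0.21,"yaw": 0,"claw": -0.5},{"dx": -0.609,"dy": -0.273,"dz": -0.21,"yaw": 0,"claw": -0.5},{"dx": -0.609,"dy": -0.273,"dz": -0.21,"yaw": 0,"claw": -0.5},{"dx": -0.609,"dy": -0.273,"dz": -0.21,"yaw": 0,"claw": -0.5},{"dx": -0.609,"dy": -0.273,"dz": -0.21,"yaw": 0,"claw": -0.5}]'

```text
time: 15.8
tool_pos: [0.4615, -0.2286, 0.1302]
tool_rot: [-0.0, 0.736, 0.677, 0.0]
contact_force: [-0.2, 0.5, -0.5]
gripper_width: 0.748
grasp_force: 0.0
```

```bash
python3 - <<'E'
from h import *
find()
plan((.4613,-.2297,.13,PH),(.4613,-.2297,.021,PH))
E
```

```text
top or 76 [239.5 203.7] [0.6199 0.0629] clamp [0.0426 0.0595]
top bare 31 [392.  238.3] [ 0.5215 -0.354 ] clamp [-0.021  -0.3641]
top bin 2631 [144.  255.8] [0.4842 0.3255] clamp [-0.1143  0.31  ]
top red 133 [207.7 222.9] [0.5687 0.149 ] clamp [-0.0155  0.1411]
side or 62 [239.8 151.9] [0.4718 0.2699] clamp [-0.1221  0.2536]
side or 88 [294.5 198.7] [0.6214 0.06  ] clamp [0.0443 0.0568]
side or 131 [238.9 295.1] [ 0.4616 -0.2379] clamp [-0.0902 -0.2533]
side bare 48 [267.2 344.1] [ 0.5207 -0.3516] clamp [-0.0219 -0.3617]
side red 110 [274.5 179.4] [0.5707 0.1408] clamp [-0.0128  0.1331]
t 15.9 pos [ 0.4617 -0.2282  0.1302] phi 1.489 w 0.751 F [ 0.1  0.2 -0.5]
dx -0.0030 dy -0.0005 dz 0.0004 yaw 0.0008
dx -0.0030 dy -0.0005 dz 0.2184 yaw 0.0008
```

send_rows --increments '[{"dx": -0.003,"dy": 0,"dz": 0.08,"yaw": 0,"claw": -0.5},{"dx": -0.003,"dy": 0,"dz": 0.15,"yaw": 0,"claw": -0.5},{"dx": -0.003,"dy": 0,"dz": 0.2,"yaw": 0,"claw": -0.5},{"dx": -0.003,"dy": 0,"dz": 0.218,"yaw": 0,"claw": -0.5},{"dx": -0.003,"dy": 0,"dz": 0.218,"yaw": 0,"claw": -0.5},{"dx": -0.003,"dy": 0,"dz": 0.218,"yaw": 0,"claw": 0.6},{"dx": -0.003,"dy": 0,"dz": 0.218,"yaw": 0,"claw": 0.6},{"dx": -0.003,"dy": 0,"dz": 0.218,"yaw": 0,"claw": 0.6},{"dx": -0.003,"dy": 0,"dz": 0.218,"yaw": 0,"claw": 0.6},{"dx": -0.003,"dy": 0,"dz": 0.14,"yaw": 0,"claw": 0.6},{"dx": -0.003,"dy": 0,"dz": 0.04,"yaw": 0,"claw": 0.6},{"dx": -0.003,"dy": 0,"dz": 0.018,"yaw": 0,"claw": 0.6},{"dx": -0.003,"dy": 0,"dz": 0.018,"yaw": 0,"claw": 0.6}]'

```text
time: 17.52
tool_pos: [0.461, -0.2306, 0.1212]
tool_rot: [0.0, 0.736, 0.677, 0.0]
contact_force: [0.2, -0.7, -3.5]
gripper_width: 0.448
grasp_force: 61.4
```

```bash
python3 - <<'E'
from h import *
find(('side',))
p=cw(.045,-.008)
plan((*p,.12,PH),(*p,.0255,PH));print(manip.state()['grasp_force'])
E
```

```text
side or 76 [235.8 154.5] [0.4593 0.2585] clamp [-0.1336  0.2412]
side or 88 [294.6 198.7] [0.6214 0.06  ] clamp [0.0444 0.0568]
side or 154 [234.4 271.3] [ 0.4517 -0.1706] clamp [-0.1057 -0.1871]
side bare 48 [267.4 344.1] [ 0.5212 -0.3515] clamp [-0.0215 -0.3616]
side red 105 [274.4 179.9] [0.5703 0.139 ] clamp [-0.0131  0.1313]
t 17.57 pos [ 0.4602 -0.23    0.1197] phi 1.488 w 0.449 F [ 0.   0.3 -3.1]
dx 0.4753 dy 0.2745 dz -0.0006 yaw -0.0003
dx 0.4753 dy 0.2745 dz 0.1884 yaw -0.0003
61.365823075175285
```

send_rows --increments '[{"dx": 0.1,"dy": 0.058,"dz": -0.01,"yaw": 0,"claw": 0.6},{"dx": 0.2,"dy": 0.115,"dz": -0.01,"yaw": 0,"claw": 0.6},{"dx": 0.3,"dy": 0.173,"dz": -0.01,"yaw": 0,"claw": 0.6},{"dx": 0.4,"dy": 0.231,"dz": -0.01,"yaw": 0,"claw": 0.6},{"dx": 0.45,"dy": 0.26,"dz": -0.01,"yaw": 0,"claw": 0.6},{"dx": 0.475,"dy": 0.2745,"dz": -0.01,"yaw": 0,"claw": 0.6},{"dx": 0.475,"dy": 0.2745,"dz": 0.05,"yaw": 0,"claw": 0.6},{"dx": 0.475,"dy": 0.2745,"dz": 0.11,"yaw": 0,"claw": 0.6},{"dx": 0.475,"dy": 0.2745,"dz": 0.15,"yaw": 0,"claw": 0.6},{"dx": 0.475,"dy": 0.2745,"dz": 0.175,"yaw": 0,"claw": 0.6},{"dx": 0.475,"dy": 0.2745,"dz": 0.185,"yaw": 0,"claw": 0.6},{"dx": 0.475,"dy": 0.2745,"dz": 0.19,"yaw": 0,"claw": 0.6},{"dx": 0.475,"dy": 0.2745,"dz": 0.19,"yaw": 0,"claw": 0.6}]'

```text
time: 19.2
tool_pos: [0.6185, -0.0055, 0.0275]
tool_rot: [0.001, 0.736, 0.677, 0.001]
contact_force: [0.5, 0.8, -1.8]
gripper_width: 0.446
grasp_force: 61.6
```

```bash
python3 - <<'E'
from h import *
find(('side',))
plan((*cw(.045,-.008),.0255,PH),(.5203,-.3525,.13,PH))
E
```

```text
side or 98 [295.5 217. ] [ 0.6174 -0.0079] clamp [ 0.0459 -0.0112]
side bare 48 [267.4 344.1] [ 0.5212 -0.3515] clamp [-0.0215 -0.3616]
side red 97 [274.4 180.5] [0.5701 0.1366] clamp [-0.0131  0.1288]
t 19.25 pos [ 0.6185 -0.0054  0.0273] phi 1.488 w 0.446 F [ 0.5 -0.3  0.2]
dx 0.0014 dy -0.0037 dz 0.0037 yaw -0.0002
dx -0.7081 dy -0.1381 dz -0.2053 yaw -0.0002
```

send_rows --increments '[{"dx": 0,"dy": 0,"dz": 0.003,"yaw": 0,"claw": 0.6},{"dx": 0,"dy": 0,"dz": 0.003,"yaw": 0,"claw": -0.4},{"dx": 0,"dy": 0,"dz": 0.003,"yaw": 0,"claw": -0.4},{"dx": 0,"dy": 0,"dz": 0.003,"yaw": 0,"claw": -0.4},{"dx": 0,"dy": 0,"dz": -0.06,"yaw": 0,"claw": -0.4},{"dx": 0,"dy": 0,"dz": -0.16,"yaw": 0,"claw": -0.5},{"dx": 0,"dy": 0,"dz": -0.205,"yaw": 0,"claw": -0.5},{"dx": -0.708,"dy": -0.138,"dz": -0.205,"yaw": 0,"claw": -0.5},{"dx": -0.708,"dy": -0.138,"dz": -0.205,"yaw": 0,"claw": -0.5},{"dx": -0.708,"dy": -0.138,"dz": -0.205,"yaw": 0,"claw": -0.5},{"dx": -0.708,"dy": -0.138,"dz": -0.205,"yaw": 0,"claw": -0.5},{"dx": -0.708,"dy": -0.138,"dz": -0.205,"yaw": 0,"claw": -0.5},{"dx": -0.708,"dy": -0.138,"dz": -0.205,"yaw": 0,"claw": -0.5},{"dx": -0.708,"dy": -0.138,"dz": -0.205,"yaw": 0,"claw": -0.5},{"dx": -0.708,"dy": -0.138,"dz": -0.205,"yaw": 0,"claw": -0.5},{"dx": -0.708,"dy": -0.138,"dz": -0.205,"yaw": 0,"claw": -0.5}]'

```text
time: 21.25
tool_pos: [0.5198, -0.351, 0.1286]
tool_rot: [-0.0, 0.735, 0.678, 0.0]
contact_force: [-0.5, -0.3, 0.1]
gripper_width: 0.748
grasp_force: 0.0
```

```bash
python3 - <<'E'
from h import *
find()
plan((.5203,-.3525,.13,PH),(.5203,-.3525,.021,PH))
E
```

```text
top or 78 [239.5 203.8] [0.6197 0.0628] clamp [0.0424 0.0594]
top or 82 [264.4 204.7] [ 0.6162 -0.0046] clamp [ 0.0445 -0.0081]
top bin 2723 [143.6 255.6] [0.4847 0.3265] clamp [-0.1139  0.3111]
top red 136 [207.6 222.9] [0.5687 0.149 ] clamp [-0.0155  0.1411]
side or 87 [294.5 198.7] [0.6214 0.0598] clamp [0.0444 0.0565]
side bare 44 [267.3 344.3] [ 0.5209 -0.352 ] clamp [-0.0217 -0.3622]
side bin 1736 [245.5 148. ] [0.4891 0.3178] clamp [-0.1088  0.3027]
side red 102 [274.5 179.9] [0.5704 0.1387] clamp [-0.0129  0.131 ]
t 21.35 pos [ 0.5199 -0.3511  0.1288] phi 1.49 w 0.751 F [-0.3  0.5  0.6]
dx -0.0027 dy 0.0010 dz -0.0025 yaw 0.0010
dx -0.0027 dy 0.0010 dz 0.2155 yaw 0.0010
```

send_rows --increments '[{"dx": -0.003,"dy": 0.001,"dz": 0.08,"yaw": 0,"claw": -0.5},{"dx": -0.003,"dy": 0.001,"dz": 0.15,"yaw": 0,"claw": -0.5},{"dx": -0.003,"dy": 0.001,"dz": 0.2,"yaw": 0,"claw": -0.5},{"dx": -0.003,"dy": 0.001,"dz": 0.216,"yaw": 0,"claw": -0.5},{"dx": -0.003,"dy": 0.001,"dz": 0.216,"yaw": 0,"claw": -0.5},{"dx": -0.003,"dy": 0.001,"dz": 0.216,"yaw": 0,"claw": 0.6},{"dx": -0.003,"dy": 0.001,"dz": 0.216,"yaw": 0,"claw": 0.6},{"dx": -0.003,"dy": 0.001,"dz": 0.216,"yaw": 0,"claw": 0.6},{"dx": -0.003,"dy": 0.001,"dz": 0.216,"yaw": 0,"claw": 0.6},{"dx": -0.003,"dy": 0.001,"dz": 0.14,"yaw": 0,"claw": 0.6},{"dx": -0.003,"dy": 0.001,"dz": 0.04,"yaw": 0,"claw": 0.6},{"dx": -0.003,"dy": 0.001,"dz": 0.016,"yaw": 0,"claw": 0.6},{"dx": -0.003,"dy": 0.001,"dz": 0.016,"yaw": 0,"claw": 0.6}]'

```text
time: 22.98
tool_pos: [0.5198, -0.354, 0.1209]
tool_rot: [0.0, 0.736, 0.677, 0.0]
contact_force: [0.1, 0.2, -2.7]
gripper_width: 0.446
grasp_force: 61.1
```

```bash
python3 - <<'E'
from h import *
find(('side',))
p=cw(.045,-.076)
plan((*p,.12,PH),(*p,.0255,PH));print(manip.state()['grasp_force'])
E
```

```text
side or 34 [230.6 169.8] [0.4433 0.1908] clamp [-0.1439  0.1724]
side or 86 [294.5 198.7] [0.6212 0.0599] clamp [0.0442 0.0567]
side or 54 [296.6 215.2] [ 0.6211 -0.0014] clamp [ 0.0491 -0.0045]
side bare 48 [265.2 323.1] [ 0.519  -0.3003] clamp [-0.0279 -0.3108]
side bin 1822 [244.7 148.6] [0.4864 0.3149] clamp [-0.1112  0.2996]
side red 32 [274.  170.5] [0.5718 0.1786] clamp [-0.0149  0.1708]
side red 65 [274.6 185. ] [0.5694 0.1179] clamp [-0.0123  0.1102]
t 23.02 pos [ 0.519  -0.3533  0.1191] phi 1.488 w 0.448 F [ 0.2 -0.3 -2.6]
dx 0.5752 dy 0.1369 dz -0.0018 yaw -0.0002
dx 0.5752 dy 0.1369 dz 0.1872 yaw -0.0002
61.110540479421616
```

send_rows --increments '[{"dx": 0.1,"dy": 0.024,"dz": -0.01,"yaw": 0,"claw": 0.6},{"dx": 0.2,"dy": 0.048,"dz": -0.01,"yaw": 0,"claw": 0.6},{"dx": 0.3,"dy": 0.071,"dz": -0.01,"yaw": 0,"claw": 0.6},{"dx": 0.4,"dy": 0.095,"dz": -0.01,"yaw": 0,"claw": 0.6},{"dx": 0.5,"dy": 0.119,"dz": -0.01,"yaw": 0,"claw": 0.6},{"dx": 0.55,"dy": 0.131,"dz": -0.01,"yaw": 0,"claw": 0.6},{"dx": 0.575,"dy": 0.137,"dz": -0.01,"yaw": 0,"claw": 0.6},{"dx": 0.575,"dy": 0.137,"dz": 0.05,"yaw": 0,"claw": 0.6},{"dx": 0.575,"dy": 0.137,"dz": 0.11,"yaw": 0,"claw": 0.6},{"dx": 0.575,"dy": 0.137,"dz": 0.15,"yaw": 0,"claw": 0.6},{"dx": 0.575,"dy": 0.137,"dz": 0.175,"yaw": 0,"claw": 0.6},{"dx": 0.575,"dy": 0.137,"dz": 0.185,"yaw": 0,"claw": 0.6},{"dx": 0.575,"dy": 0.137,"dz": 0.19,"yaw": 0,"claw": 0.6},{"dx": 0.575,"dy": 0.137,"dz": 0.191,"yaw": 0,"claw": 0.6},{"dx": 0.575,"dy": 0.137,"dz": 0.191,"yaw": 0,"claw": 0.6}]'

```text
time: 24.9
tool_pos: [0.6129, -0.0734, 0.0271]
tool_rot: [0.001, 0.736, 0.677, 0.0]
contact_force: [-3.3, -0.3, 6.6]
gripper_width: 0.445
grasp_force: 61.9
```

```bash
python3 - <<'E'
from h import *
h=cw(-.042,-.0087)
plan((*cw(.045,-.076),.0255,PH),(*h,.13,PH),(*h,.038,PH))
E
```

```text
t 24.9 pos [ 0.6129 -0.0734  0.0271] phi 1.488 w 0.445 F [-3.3 -0.3  6.6]
dx 0.0018 dy -0.0037 dz 0.0032 yaw -0.0001
dx 0.1363 dy -0.1778 dz -0.2058 yaw -0.0001
dx 0.1363 dy -0.1778 dz -0.0218 yaw -0.0001
```

send_rows --increments '[{"dx": 0,"dy": 0,"dz": 0,"yaw": 0,"claw": -0.4},{"dx": 0,"dy": 0,"dz": 0,"yaw": 0,"claw": -0.4},{"dx": 0,"dy": 0,"dz": 0,"yaw": 0,"claw": -0.4},{"dx": 0,"dy": 0,"dz": -0.06,"yaw": 0,"claw": -0.4},{"dx": 0,"dy": 0,"dz": -0.16,"yaw": 0,"claw": -0.3},{"dx": 0,"dy": 0,"dz": -0.206,"yaw": 0,"claw": 0},{"dx": 0.136,"dy": -0.178,"dz": -0.206,"yaw": 0,"claw": 0.3},{"dx": 0.136,"dy": -0.178,"dz": -0.206,"yaw": 0,"claw": 0.3},{"dx": 0.136,"dy": -0.178,"dz": -0.206,"yaw": 0,"claw": 0.3},{"dx": 0.136,"dy": -0.178,"dz": -0.206,"yaw": 0,"claw": 0.3},{"dx": 0.136,"dy": -0.178,"dz": -0.206,"yaw": 0,"claw": 0.3}]'

```text
time: 26.28
tool_pos: [0.5299, 0.0013, 0.1288]
tool_rot: [0.0, 0.736, 0.677, 0.0]
contact_force: [-0.1, -1.0, 0.8]
gripper_width: 0.349
grasp_force: 0.0
```

```bash
python3 - <<'E'
from h import *
s=save('side','pics/s3.png');t=save('top','pics/t3.png')
cv2.imwrite('pics/c3.png',np.hstack([cv2.resize(s[160:280,220:340],(400,400)),cv2.resize(t[170:270,200:310],(400,400))])[:,:,::-1])
h=cw(-.042,-.0087)
plan((*h,.13,PH),(*h,.038,PH),(*cw(-.002,-.0087),.038,PH))
E
```

```text
t 26.38 pos [0.5297 0.0013 0.1285] phi 1.487 w 0.352 F [-0.   0.2 -0.2]
dx 0.0011 dy 0.0004 dz -0.0029 yaw -0.0009
dx 0.0011 dy 0.0004 dz 0.1811 yaw -0.0009
dx 0.0012 dy 0.0804 dz 0.1811 yaw -0.0009
```

View pics/c3.png

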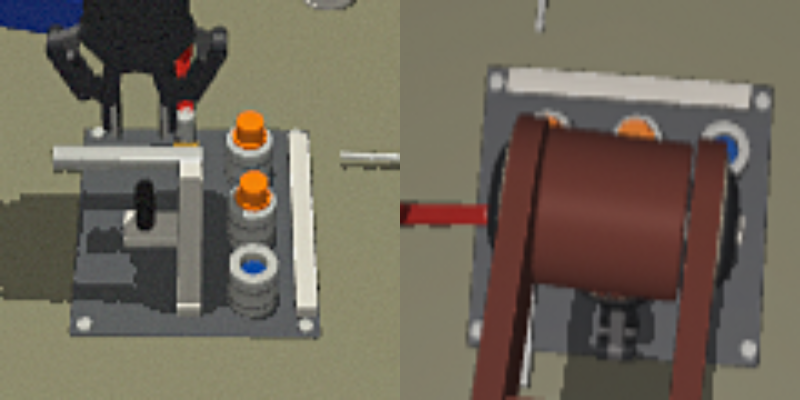

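All three housings stand on the plate between jaw and fence with the caps on. Next I close the jaw.

send_rows --increments '[{"dx": 0.001,"dy": 0,"dz": 0.08,"yaw": 0,"claw": 0.3},{"dx": 0.001,"dy": 0,"dz": 0.15,"yaw": 0,"claw": 0.3},{"dx": 0.001,"dy": 0,"dz": 0.181,"yaw": 0,"claw": 0.3},{"dx": 0.001,"dy": 0,"dz": 0.181,"yaw": 0,"claw": 0.5},{"dx": 0.001,"dy": 0,"dz": 0.181,"yaw": 0,"claw": 0.5},{"dx": 0.001,"dy": 0.008,"dz": 0.181,"yaw": 0,"claw": 0.5},{"dx": 0.001,"dy": 0.016,"dz": 0.181,"yaw": 0,"claw": 0.5},{"dx": 0.001,"dy": 0.024,"dz": 0.181,"yaw": 0,"claw": 0.5},{"dx": 0.001,"dy": 0.032,"dz": 0.181,"yaw": 0,"claw": 0.5},{"dx": 0.001,"dy": 0.038,"dz": 0.181,"yaw": 0,"claw": 0.5},{"dx": 0.001,"dy": 0.044,"dz": 0.181,"yaw": 0,"claw": 0.5},{"dx": 0.001,"dy": 0.05,"dz": 0.181,"yaw": 0,"claw": 0.5},{"dx": 0.001,"dy": 0.055,"dz": 0.181,"yaw": 0,"claw": 0.5},{"dx": 0.001,"dy": 0.06,"dz": 0.181,"yaw": 0,"claw": 0.5},{"dx": 0.001,"dy": 0.064,"dz": 0.181,"yaw": 0,"claw": 0.5},{"dx": 0.001,"dy": 0.067,"dz": 0.181,"yaw": 0,"claw": 0.5},{"dx": 0.001,"dy": 0.069,"dz": 0.181,"yaw": 0,"claw": 0.5},{"dx": 0.001,"dy": 0.069,"dz": 0.181,"yaw": 0,"claw": 0.5}]'

```text
time: 28.62
tool_pos: [0.5625, -0.0002, 0.0377]
tool_rot: [-0.001, 0.736, 0.677, -0.001]
contact_force: [-5.0, 1.3, 4.4]
gripper_width: 0.253
grasp_force: 2.9
```

```bash
python3 - <<'E'
from h import *
s=manip.state();print(wc(*s['tool_pos'][:2]),s['contact_force'],s['gripper_width']*85)
find(('side',))
E
```

```text
[-0.00935496 -0.00810351] [-4.99661687  1.2679599   4.44140041] 21.505662289481492
side or 39 [299.9 197.8] [0.6367 0.0623] clamp [0.0594 0.0603]
side or 95 [298.4 216.9] [ 0.6251 -0.008 ] clamp [ 0.0536 -0.0107]
side bare 18 [298.8 239.8] [ 0.6211 -0.0657] clamp [ 0.0545 -0.0686]
```

send_rows --increments '[{"dx": 0,"dy": 0.002,"dz": 0,"yaw": 0,"claw": 0.5},{"dx": 0,"dy": 0.004,"dz": 0,"yaw": 0,"claw": 0.5},{"dx": 0,"dy": 0.006,"dz": 0,"yaw": 0,"claw": 0.5},{"dx": 0,"dy": 0.008,"dz": 0,"yaw": 0,"claw": 0.5},{"dx": 0,"dy": 0.01,"dz": 0,"yaw": 0,"claw": 0.5},{"dx": 0,"dy": 0.012,"dz": 0,"yaw": 0,"claw": 0.5},{"dx": 0,"dy": 0.012,"dz": 0,"yaw": 0,"claw": 0.5},{"dx": 0,"dy": 0.012,"dz": 0,"yaw": 0,"claw": 0.5}]'

```text
time: 29.68
tool_pos: [0.5685, -0.0007, 0.0376]
tool_rot: [-0.001, 0.736, 0.677, -0.001]
contact_force: [-6.0, 0.4, 3.2]
gripper_width: 0.248
grasp_force: 2.9
```

```bash
python3 - <<'E'
from h import *
s=manip.state();print(wc(*s['tool_pos'][:2]),s['contact_force'],s['gripper_width']*85)
find(('side',))
E
```

```text
[-0.00338003 -0.00806394] [-6.001836    0.38226626  3.23587446] 21.11471341141346
side or 37 [301.9 197.5] [0.6426 0.0632] clamp [0.0653 0.0617]
side or 96 [300.6 216.9] [ 0.6312 -0.0084] clamp [ 0.0598 -0.0106]
side bare 18 [301.  239.9] [ 0.627  -0.0665] clamp [ 0.0604 -0.0689]
```

send_rows --increments '[{"dx": 0,"dy": 0.002,"dz": 0,"yaw": 0,"claw": 0.5},{"dx": 0,"dy": 0.004,"dz": 0,"yaw": 0,"claw": 0.5},{"dx": 0,"dy": 0.004,"dz": 0,"yaw": 0,"claw": 0.5},{"dx": 0,"dy": 0.004,"dz": 0,"yaw": 0,"claw": 0.5}]'

```text
time: 30.22
tool_pos: [0.5691, -0.0007, 0.0375]
tool_rot: [-0.002, 0.736, 0.677, -0.002]
contact_force: [-10.6, 1.3, 9.1]
gripper_width: 0.247
grasp_force: 5.3
```

```bash
python3 - <<'E'
from h import *
s=manip.state();print(wc(*s['tool_pos'][:2]),s['contact_force'],s['gripper_width']*85)
find(('side',))
E
```

```text
[-0.0027712  -0.00805941] [-10.64909493   1.2916556    9.13327647] 20.957171960850513
side or 35 [302.  197.3] [0.6429 0.0638] clamp [0.0654 0.0623]
side or 96 [300.9 217.1] [ 0.6318 -0.0093] clamp [ 0.0605 -0.0115]
side bare 18 [301.1 239.9] [ 0.6271 -0.0666] clamp [ 0.0605 -0.0689]
```

send_rows --increments '[{"dx": 0,"dy": 0.004,"dz": 0,"yaw": 0,"claw": 0.5},{"dx": 0,"dy": 0.006,"dz": 0,"yaw": 0,"claw": 0.5},{"dx": 0,"dy": 0.006,"dz": 0,"yaw": 0,"claw": 0.5}]'

```text
time: 30.65
tool_pos: [0.5692, -0.0007, 0.0373]
tool_rot: [-0.005, 0.736, 0.677, -0.005]
contact_force: [-20.3, 1.3, 16.4]
gripper_width: 0.252
grasp_force: 10.5
```

```bash
python3 - <<'E'
from h import *
s=manip.state();print(wc(*s['tool_pos'][:2]),s['contact_force'],s['gripper_width']*85)
k=knob(0)
plan((*k,.13,PH),(*k,.048,PH))
E
```

```text
[-0.00261757 -0.00804451] [-20.28775335   1.32727641  16.36262527] 21.434382132915967
t 30.65 pos [ 0.5692 -0.0007  0.0373] phi 1.488 w 0.252 F [-20.3   1.3  16.4]
dx 0.3521 dy -0.0146 dz -0.1854 yaw 0.0002
dx 0.3521 dy -0.0146 dz -0.0214 yaw 0.0002
```

send_rows --increments '[{"dx": 0,"dy": -0.006,"dz": 0,"yaw": 0,"claw": 0.3},{"dx": 0,"dy": -0.006,"dz": 0,"yaw": 0,"claw": 0.3},{"dx": 0,"dy": -0.006,"dz": -0.08,"yaw": 0,"claw": 0.3},{"dx": 0,"dy": -0.006,"dz": -0.185,"yaw": 0,"claw": 0.3},{"dx": 0,"dy": -0.006,"dz": -0.185,"yaw": 0,"claw": 0.3},{"dx": 0.352,"dy": -0.019,"dz": -0.185,"yaw": 0,"claw": 0.2},{"dx": 0.352,"dy": -0.019,"dz": -0.185,"yaw": 0,"claw": 0.2},{"dx": 0.352,"dy": -0.019,"dz": -0.185,"yaw": 0,"claw": 0.2},{"dx": 0.352,"dy": -0.019,"dz": -0.185,"yaw": 0,"claw": 0.2},{"dx": 0.352,"dy": -0.019,"dz": -0.185,"yaw": 0,"claw": 0.2},{"dx": 0.352,"dy": -0.019,"dz": -0.185,"yaw": 0,"claw": 0.2}]'

```text
time: 32.02
tool_pos: [0.5794, 0.1737, 0.1298]
tool_rot: [-0.0, 0.736, 0.677, -0.0]
contact_force: [1.1, -0.0, -0.0]
gripper_width: 0.401
grasp_force: 0.0
```

```bash
python3 - <<'E'
from h import *
save('side','pics/s4.png');save('top','pics/t4.png');find()
k=knob(0)
plan((*k,.13,PH),(*k,.048,PH))
E
```

```text
top or 78 [240.  198.2] [0.6351 0.0615] clamp [0.0579 0.0593]
top or 82 [264.4 199.6] [ 0.6302 -0.005 ] clamp [ 0.0585 -0.0073]
top bare 37 [288.9 201.9] [ 0.627  -0.0725] clamp [ 0.0609 -0.0748]
top red 72 [214.  223.5] [0.5668 0.1319] clamp [-0.0159  0.1239]
side or 94 [300.  198.7] [0.6367 0.0589] clamp [0.0597 0.0569]
side or 97 [301.  216.8] [ 0.6321 -0.0082] clamp [ 0.0607 -0.0103]
side bare 32 [263.5 132.9] [0.5507 0.3908] clamp [-0.0534  0.3806]
side bare 19 [301.1 239.8] [ 0.6271 -0.0662] clamp [ 0.0605 -0.0686]
side bin 1657 [241.5 151. ] [0.4762 0.3042] clamp [-0.1205  0.2882]
side red 79 [274.4 180.4] [0.5699 0.1367] clamp [-0.0133  0.1289]
t 32.23 pos [0.5795 0.174  0.1303] phi 1.486 w 0.402 F [-0.1  0.3 -0.4]
dx 0.0022 dy -0.0065 dz 0.0006 yaw -0.0012
dx 0.0022 dy -0.0065 dz 0.1646 yaw -0.0012
```

send_rows --increments '[{"dx": 0.002,"dy": -0.0065,"dz": 0,"yaw": 0,"claw": 0.2},{"dx": 0.002,"dy": -0.0065,"dz": 0.08,"yaw": 0,"claw": 0.2},{"dx": 0.002,"dy": -0.0065,"dz": 0.13,"yaw": 0,"claw": 0.2},{"dx": 0.002,"dy": -0.0065,"dz": 0.164,"yaw": 0,"claw": 0.2},{"dx": 0.002,"dy": -0.0065,"dz": 0.164,"yaw": 0,"claw": 0.45},{"dx": 0.002,"dy": -0.0065,"dz": 0.164,"yaw": 0,"claw": 0.45},{"dx": 0.002,"dy": -0.0065,"dz": 0.164,"yaw": 0,"claw": 0.45}]'

```text
time: 33.1
tool_pos: [0.5766, 0.1764, 0.0493]
tool_rot: [0.0, 0.736, 0.677, 0.0]
contact_force: [-2.1, 0.0, 0.4]
gripper_width: 0.278
grasp_force: 0.8
```

```bash
python3 - <<'E'
from h import *
plan(*[(*knob(a),.048,PH+a) for a in [.1,.2,.3,.4,.5,.6,.7,.8,.9,1.,1.1,1.2,1.3,1.4,1.47,1.52]])
E
```

```text
t 33.1 pos [0.5766 0.1764 0.0493] phi 1.488 w 0.278 F [-2.1  0.   0.4]
dx -0.0028 dy -0.0152 dz 0.0026 yaw -0.0668
dx -0.0051 dy -0.0300 dz 0.0026 yaw -0.1335
dx -0.0088 dy -0.0445 dz 0.0026 yaw -0.2002
dx -0.0139 dy -0.0586 dz 0.0026 yaw -0.2668
dx -0.0205 dy -0.0721 dz 0.0026 yaw -0.3335
dx -0.0283 dy -0.0849 dz 0.0026 yaw -0.4002
dx -0.0374 dy -0.0968 dz 0.0026 yaw -0.4668
dx -0.0476 dy -0.1078 dz 0.0026 yaw -0.5335
dx -0.0589 dy -0.1177 dz 0.0026 yaw -0.6002
dx -0.0711 dy -0.1264 dz 0.0026 yaw -0.6668
dx -0.0841 dy -0.1338 dz 0.0026 yaw -0.7335
dx -0.0978 dy -0.1400 dz 0.0026 yaw -0.8002
dx -0.1120 dy -0.1447 dz 0.0026 yaw -0.8668
dx -0.1266 dy -0.1480 dz 0.0026 yaw -0.9335
dx -0.1370 dy -0.1494 dz 0.0026 yaw -0.9802
dx -0.1445 dy -0.1500 dz 0.0026 yaw -1.0135
```

send_rows --increments '[{"dx": -0.003,"dy": -0.015,"dz": 0.002,"yaw": -0.067,"claw": 0.45},{"dx": -0.005,"dy": -0.03,"dz": 0.002,"yaw": -0.133,"claw": 0.45},{"dx": -0.009,"dy": -0.0445,"dz": 0.002,"yaw": -0.2,"claw": 0.45},{"dx": -0.014,"dy": -0.0586,"dz": 0.002,"yaw": -0.267,"claw": 0.45},{"dx": -0.0205,"dy": -0.072,"dz": 0.002,"yaw": -0.333,"claw": 0.45},{"dx": -0.0283,"dy": -0.085,"dz": 0.002,"yaw": -0.4,"claw": 0.45},{"dx": -0.0374,"dy": -0.097,"dz": 0.002,"yaw": -0.467,"claw": 0.45},{"dx": -0.0476,"dy": -0.108,"dz": 0.002,"yaw": -0.533,"claw": 0.45},{"dx": -0.059,"dy": -0.1177,"dz": 0.002,"yaw": -0.6,"claw": 0.45},{"dx": -0.071,"dy": -0.1264,"dz": 0.002,"yaw": -0.667,"claw": 0.45},{"dx": -0.084,"dy": -0.134,"dz": 0.002,"yaw": -0.733,"claw": 0.45},{"dx": -0.098,"dy": -0.14,"dz": 0.002,"yaw": -0.8,"claw": 0.45},{"dx": -0.112,"dy": -0.1447,"dz": 0.002,"yaw": -0.867,"claw": 0.45},{"dx": -0.1266,"dy": -0.148,"dz": 0.002,"yaw": -0.933,"claw": 0.45},{"dx": -0.137,"dy": -0.1494,"dz": 0.002,"yaw": -0.98,"claw": 0.45},{"dx": -0.1445,"dy": -0.15,"dz": 0.002,"yaw": -0.99,"claw": 0.45},{"dx": -0.1445,"dy": -0.15,"dz": 0.002,"yaw": -0.99,"claw": 0.45},{"dx": -0.1445,"dy": -0.15,"dz": 0.002,"yaw": -0.99,"claw": 0.45}]'

```text
time: 35.35
tool_pos: [0.4962, 0.1106, 0.0479]
tool_rot: [0.001, 0.085, 0.996, 0.0]
contact_force: [0.9, 1.4, 1.3]
gripper_width: 0.269
grasp_force: 0.9
```

```bash
python3 - <<'E'
from h import *
plan((*knob(1.52),.048,PH+1.5))
find(('side',))
E
```

```text
t 35.35 pos [0.4962 0.1106 0.0479] phi 2.972 w 0.269 F [0.9 1.4 1.3]
dx 0.0006 dy -0.0000 dz -0.0002 yaw -0.0105
side or 94 [300.1 198.7] [0.6368 0.0588] clamp [0.0599 0.0569]
side or 96 [300.9 216.8] [ 0.632  -0.0082] clamp [ 0.0606 -0.0103]
side bare 17 [301. 240.] [ 0.6269 -0.0669] clamp [ 0.0604 -0.0693]
side red 68 [263.5 194. ] [0.5356 0.0845] clamp [-0.0432  0.0741]
```

send_rows --increments '[{"dx": 0,"dy": -0.003,"dz": 0,"yaw": 0,"claw": 0.45},{"dx": 0,"dy": 0,"dz": 0,"yaw": 0,"claw": 0.25},{"dx": 0,"dy": 0,"dz": 0,"yaw": 0,"claw": 0.25},{"dx": 0,"dy": 0,"dz": -0.1,"yaw": 0,"claw": 0.2},{"dx": 0,"dy": 0,"dz": -0.2,"yaw": 0,"claw": 0.1},{"dx": 0,"dy": 0,"dz": -0.22,"yaw": 0.2,"claw": 0.1},{"dx": 0,"dy": 0,"dz": -0.22,"yaw": 0.99,"claw": 0.1},{"dx": 0,"dy": 0,"dz": -0.22,"yaw": 0.99,"claw": 0.1},{"dx": 0,"dy": 0,"dz": -0.22,"yaw": 0.99,"claw": 0.1},{"dx": 0,"dy": 0,"dz": -0.22,"yaw": 0.99,"claw": 0.1},{"dx": 0,"dy": 0,"dz": -0.22,"yaw": 0.99,"claw": 0.1},{"dx": 0,"dy": 0,"dz": -0.22,"yaw": 0.99,"claw": 0.1},{"dx": 0,"dy": 0,"dz": -0.22,"yaw": 0.99,"claw": 0.1},{"dx": 0,"dy": 0,"dz": -0.22,"yaw": 0.99,"claw": 0.1}]'

```text
time: 37.15
tool_pos: [0.4951, 0.1103, 0.1569]
tool_rot: [-0.0, 0.735, 0.678, -0.0]
contact_force: [0.2, -0.5, -0.2]
gripper_width: 0.451
grasp_force: 0.0
```

```bash
python3 - <<'E'
from h import *
s=save('side','pics/s5.png');t=save('top','pics/t5.png')
cv2.imwrite('pics/c5.png',np.hstack([cv2.resize(s[110:280,200:340],(400,486)),cv2.resize(t[170:300,90:310],(400,486))])[:,:,::-1])
find()
p=cw(.060,.0595)
plan((*p,.14,PH),(*p,.056,PH))
E
```

```text
top or 78 [240.  198.2] [0.6351 0.0615] clamp [0.0579 0.0593]
top or 80 [264.4 199.5] [ 0.6305 -0.0049] clamp [ 0.0587 -0.0072]
top bare 37 [288.9 201.9] [ 0.627  -0.0725] clamp [ 0.0609 -0.0748]
top bin 2344 [141.  256.3] [0.4829 0.3337] clamp [-0.1163  0.3181]
side or 88 [300.1 198.8] [0.637  0.0585] clamp [0.06   0.0566]
side or 97 [300.9 216.9] [ 0.632  -0.0085] clamp [ 0.0606 -0.0107]
side bare 43 [231.2 140.8] [0.4435 0.357 ] clamp [-0.1575  0.338 ]
side bare 46 [259.5 141.1] [0.5356 0.3493] clamp [-0.0651  0.338 ]
side bare 19 [301.  239.8] [ 0.627  -0.0662] clamp [ 0.0604 -0.0686]
side red 53 [250.  189.9] [0.4982 0.1032] clamp [-0.082   0.0896]
side red 49 [266.1 194.2] [0.543  0.0831] clamp [-0.0357  0.0733]
t 37.35 pos [0.4954 0.1104 0.1571] phi 1.489 w 0.453 F [-0.6 -0.4  1. ]
dx -0.0745 dy 0.2907 dz 0.0343 yaw 0.0009
dx -0.0745 dy 0.2907 dz 0.2023 yaw 0.0009
```

View pics/c5.png

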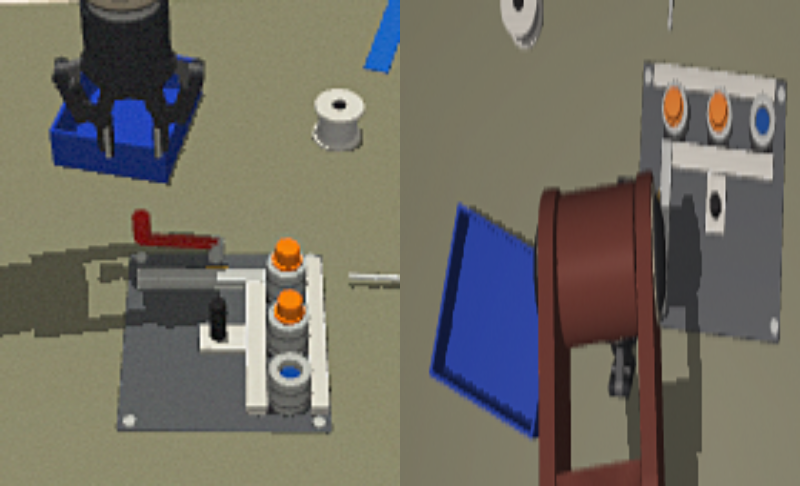

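The lever is locked, the jaw is snug, and both caps are on. The bin hasn't moved (its left corner is still near (107,270)). Next is the first cap.

send_rows --increments '[{"dx": -0.0745,"dy": 0.291,"dz": 0.0,"yaw": 0,"claw": 0.1},{"dx": -0.0745,"dy": 0.291,"dz": 0.0,"yaw": 0,"claw": 0.1},{"dx": -0.0745,"dy": 0.291,"dz": 0.0,"yaw": 0,"claw": 0.1},{"dx": -0.0745,"dy": 0.291,"dz": 0.03,"yaw": 0,"claw": 0.1},{"dx": -0.0745,"dy": 0.291,"dz": 0.1,"yaw": 0,"claw": 0.1},{"dx": -0.0745,"dy": 0.291,"dz": 0.15,"yaw": 0,"claw": 0.1},{"dx": -0.0745,"dy": 0.291,"dz": 0.185,"yaw": 0,"claw": 0.1},{"dx": -0.0745,"dy": 0.291,"dz": 0.2,"yaw": 0,"claw": 0.1},{"dx": -0.0745,"dy": 0.291,"dz": 0.2,"yaw": 0,"claw": 0.1},{"dx": -0.0745,"dy": 0.291,"dz": 0.2,"yaw": 0,"claw": 0.7},{"dx": -0.0745,"dy": 0.291,"dz": 0.2,"yaw": 0,"claw": 0.7},{"dx": -0.0745,"dy": 0.291,"dz": 0.2,"yaw": 0,"claw": 0.7},{"dx": -0.0745,"dy": 0.291,"dz": 0.15,"yaw": 0,"claw": 0.7},{"dx": -0.0745,"dy": 0.291,"dz": 0.08,"yaw": 0,"claw": 0.7},{"dx": -0.0745,"dy": 0.291,"dz": 0.0,"yaw": 0,"claw": 0.7},{"dx": -0.0745,"dy": 0.291,"dz": 0.0,"yaw": 0,"claw": 0.7}]'

```text
time: 39.35
tool_pos: [0.6401, 0.0612, 0.1622]
tool_rot: [0.003, 0.736, 0.677, 0.003]
contact_force: [0.5, -0.1, -0.5]
gripper_width: 0.247
grasp_force: 59.0
```

```bash
python3 - <<'E'
from h import *
find(('side',));print(manip.state()['grasp_force'])
b=(.477,.35)
plan((*b,.15,PH),(*b,.035,PH))
E
```

```text
side or 96 [302.2 172.4] [0.6546 0.1646] clamp [0.0689 0.1637]
side or 94 [300.9 217.1] [ 0.6319 -0.0092] clamp [ 0.0605 -0.0113]
side bare 18 [301.1 239.9] [ 0.6271 -0.0666] clamp [ 0.0605 -0.0689]
side bin 1882 [244.  149.3] [0.4842 0.3119] clamp [-0.1131  0.2965]
side red 122 [257.6 191.6] [0.5195 0.095 ] clamp [-0.0601  0.0832]
58.97619366645813
t 39.4 pos [0.6386 0.0612 0.1594] phi 1.488 w 0.248 F [-0.7  0.3 -0.2]
dx 0.5488 dy -0.3699 dz 0.0189 yaw -0.0002
dx 0.5488 dy -0.3699 dz 0.2489 yaw -0.0002
```

send_rows --increments '[{"dx": 0.547,"dy": -0.338,"dz": 0.0,"yaw": 0,"claw": 0.7},{"dx": 0.547,"dy": -0.338,"dz": 0.0,"yaw": 0,"claw": 0.7},{"dx": 0.547,"dy": -0.338,"dz": 0.0,"yaw": 0,"claw": 0.7},{"dx": 0.547,"dy": -0.338,"dz": 0.0,"yaw": 0,"claw": 0.7},{"dx": 0.547,"dy": -0.338,"dz": 0.0,"yaw": 0,"claw": 0.7},{"dx": 0.547,"dy": -0.338,"dz": 0.0,"yaw": 0,"claw": 0.7},{"dx": 0.547,"dy": -0.338,"dz": 0.0,"yaw": 0,"claw": 0.7},{"dx": 0.547,"dy": -0.338,"dz": 0.06,"yaw": 0,"claw": 0.7},{"dx": 0.547,"dy": -0.338,"dz": 0.14,"yaw": 0,"claw": 0.7},{"dx": 0.547,"dy": -0.338,"dz": 0.21,"yaw": 0,"claw": 0.7},{"dx": 0.547,"dy": -0.338,"dz": 0.25,"yaw": 0,"claw": 0.7},{"dx": 0.547,"dy": -0.338,"dz": 0.25,"yaw": 0,"claw": 0.7},{"dx": 0.547,"dy": -0.338,"dz": 0.25,"yaw": 0,"claw": 0.2},{"dx": 0.547,"dy": -0.338,"dz": 0.25,"yaw": 0,"claw": 0.1},{"dx": 0.547,"dy": -0.338,"dz": 0.25,"yaw": 0,"claw": 0.1},{"dx": 0.547,"dy": -0.338,"dz": 0.17,"yaw": 0,"claw": 0.1},{"dx": 0.547,"dy": -0.338,"dz": 0.07,"yaw": 0,"claw": 0.1},{"dx": 0.547,"dy": -0.338,"dz": 0.0,"yaw": 0,"claw": 0.1},{"dx": 0.547,"dy": -0.338,"dz": 0.0,"yaw": 0,"claw": 0.1}]'

```text
time: 41.78
tool_pos: [0.494, 0.3493, 0.1624]
tool_rot: [0.001, 0.736, 0.677, 0.004]
contact_force: [0.4, -0.2, -0.9]
gripper_width: 0.45
grasp_force: 0.0
```

```bash
python3 - <<'E'
from h import *
find()
p=cw(.060,-.008)
plan((*p,.16,PH),(*p,.056,PH))
E
```

```text
top or 80 [264.4 199.5] [ 0.6305 -0.0049] clamp [ 0.0587 -0.0072]
top or 60 [137.  253.7] [0.4889 0.3373] clamp [-0.1106  0.3222]
top bare 39 [240.8 199. ] [0.637 0.061] clamp [0.0599 0.0591]
top bare 37 [288.9 201.9] [ 0.627  -0.0725] clamp [ 0.0609 -0.0748]
top bin 2292 [146.8 255.5] [0.4847 0.3178] clamp [-0.1131  0.3024]
top red 134 [223.3 240.2] [0.5212 0.1068] clamp [-0.0593  0.0952]
side or 66 [246.1 145.8] [0.4919 0.2975] clamp [-0.1043  0.2827]
side or 95 [300.9 216.9] [ 0.632  -0.0084] clamp [ 0.0605 -0.0105]
side bare 18 [301.1 239.9] [ 0.6271 -0.0666] clamp [ 0.0605 -0.0689]
side bin 1806 [243.9 149.4] [0.484  0.3115] clamp [-0.1134  0.296 ]
side red 126 [257.8 191.9] [0.5198 0.0939] clamp [-0.0597  0.0821]
t 41.88 pos [0.4915 0.3479 0.1573] phi 1.488 w 0.449 F [-0.2  0.  -0.2]
dx -0.6817 dy 0.3379 dz -0.0054 yaw -0.0001
dx -0.6817 dy 0.3379 dz 0.2026 yaw -0.0001
```

First cap is in the bin. Now the second.

send_rows --increments '[{"dx": -0.682,"dy": 0.338,"dz": 0.0,"yaw": 0,"claw": 0.1},{"dx": -0.682,"dy": 0.338,"dz": 0.0,"yaw": 0,"claw": 0.1},{"dx": -0.682,"dy": 0.338,"dz": 0.0,"yaw": 0,"claw": 0.1},{"dx": -0.682,"dy": 0.338,"dz": 0.0,"yaw": 0,"claw": 0.1},{"dx": -0.682,"dy": 0.338,"dz": 0.0,"yaw": 0,"claw": 0.1},{"dx": -0.682,"dy": 0.338,"dz": 0.0,"yaw": 0,"claw": 0.1},{"dx": -0.682,"dy": 0.338,"dz": 0.0,"yaw": 0,"claw": 0.1},{"dx": -0.682,"dy": 0.338,"dz": 0.0,"yaw": 0,"claw": 0.1},{"dx": -0.682,"dy": 0.338,"dz": 0.08,"yaw": 0,"claw": 0.1},{"dx": -0.682,"dy": 0.338,"dz": 0.15,"yaw": 0,"claw": 0.1},{"dx": -0.682,"dy": 0.338,"dz": 0.185,"yaw": 0,"claw": 0.1},{"dx": -0.682,"dy": 0.338,"dz": 0.201,"yaw": 0,"claw": 0.1},{"dx": -0.682,"dy": 0.338,"dz": 0.201,"yaw": 0,"claw": 0.1},{"dx": -0.682,"dy": 0.338,"dz": 0.201,"yaw": 0,"claw": 0.7},{"dx": -0.682,"dy": 0.338,"dz": 0.201,"yaw": 0,"claw": 0.7},{"dx": -0.682,"dy": 0.338,"dz": 0.201,"yaw": 0,"claw": 0.7},{"dx": -0.682,"dy": 0.338,"dz": 0.15,"yaw": 0,"claw": 0.7},{"dx": -0.682,"dy": 0.338,"dz": 0.08,"yaw": 0,"claw": 0.7},{"dx": -0.682,"dy": 0.338,"dz": 0.0,"yaw": 0,"claw": 0.7},{"dx": -0.682,"dy": 0.338,"dz": 0.0,"yaw": 0,"claw": 0.7}]'

```text
time: 44.38
tool_pos: [0.6344, -0.0065, 0.162]
tool_rot: [0.003, 0.736, 0.677, 0.003]
contact_force: [-0.1, 0.4, -0.2]
gripper_width: 0.253
grasp_force: 59.1
```

```bash
python3 - <<'E'
from h import *
find();print(manip.state()['grasp_force'])
b=(.477,.288)
plan((*b,.155,PH),(*b,.035,PH))
E
```

```text
top or 77 [137.5 254. ] [0.4881 0.336 ] clamp [-0.1113  0.3208]
top bare 39 [240.8 199. ] [0.637 0.061] clamp [0.0599 0.0591]
top bare 27 [289.6 202. ] [ 0.6266 -0.0745] clamp [ 0.0607 -0.0769]
top bin 2534 [144.3 255.9] [0.4839 0.3247] clamp [-0.1145  0.3092]
top red 53 [221.5 247.7] [0.5013 0.1117] clamp [-0.0796  0.0983]
side or 68 [246.  145.6] [0.4917 0.2985] clamp [-0.1046  0.2837]
side or 100 [302.3 191.7] [0.6462 0.0856] clamp [0.067  0.0844]
side bare 17 [301. 240.] [ 0.6269 -0.0669] clamp [ 0.0604 -0.0693]
side bin 1802 [243.9 149.4] [0.484  0.3113] clamp [-0.1134  0.2959]
side red 119 [257.6 191.8] [0.5195 0.0943] clamp [-0.06    0.0825]
59.09821271896362
t 44.48 pos [ 0.6316 -0.0061  0.1571] phi 1.488 w 0.25 F [-0.6 -0.4 -1.3]
dx 0.5604 dy -0.3570 dz 0.0041 yaw -0.0003
dx 0.5604 dy -0.3570 dz 0.2441 yaw -0.0003
```

send_rows --increments '[{"dx": 0.56,"dy": -0.357,"dz": 0.0,"yaw": 0,"claw": 0.7},{"dx": 0.56,"dy": -0.357,"dz": 0.0,"yaw": 0,"claw": 0.7},{"dx": 0.56,"dy": -0.357,"dz": 0.0,"yaw": 0,"claw": 0.7},{"dx": 0.56,"dy": -0.357,"dz": 0.0,"yaw": 0,"claw": 0.7},{"dx": 0.56,"dy": -0.357,"dz": 0.0,"yaw": 0,"claw": 0.7},{"dx": 0.56,"dy": -0.357,"dz": 0.0,"yaw": 0,"claw": 0.7},{"dx": 0.56,"dy": -0.357,"dz": 0.0,"yaw": 0,"claw": 0.7},{"dx": 0.56,"dy": -0.357,"dz": 0.06,"yaw": 0,"claw": 0.7},{"dx": 0.56,"dy": -0.357,"dz": 0.14,"yaw": 0,"claw": 0.7},{"dx": 0.56,"dy": -0.357,"dz": 0.21,"yaw": 0,"claw": 0.7},{"dx": 0.56,"dy": -0.357,"dz": 0.244,"yaw": 0,"claw": 0.7},{"dx": 0.56,"dy": -0.357,"dz": 0.244,"yaw": 0,"claw": 0.7},{"dx": 0.56,"dy": -0.357,"dz": 0.244,"yaw": 0,"claw": 0.2},{"dx": 0.56,"dy": -0.357,"dz": 0.244,"yaw": 0,"claw": 0.1},{"dx": 0.56,"dy": -0.357,"dz": 0.244,"yaw": 0,"claw": 0.1},{"dx": 0.56,"dy": -0.357,"dz": 0.17,"yaw": 0,"claw": 0.1},{"dx": 0.56,"dy": -0.357,"dz": 0.07,"yaw": 0,"claw": 0.1},{"dx": 0.56,"dy": -0.357,"dz": -0.1,"yaw": 0,"claw": 0.1},{"dx": 0.26,"dy": -0.357,"dz": -0.1,"yaw": 0,"claw": 0.1},{"dx": 0.26,"dy": -0.357,"dz": -0.1,"yaw": 0,"claw": 0.1}]'

```text
time: 46.98
tool_pos: [0.4672, 0.1639, 0.2056]
tool_rot: [0.001, 0.735, 0.678, 0.001]
contact_force: [1.2, 0.2, 0.3]
gripper_width: 0.45
grasp_force: 0.0
```

```bash
python3 - <<'E'
from h import *
s=save('side','pics/s6.png');t=save('top','pics/t6.png')
cv2.imwrite('pics/c6.png',np.hstack([cv2.resize(s[110:280,200:340],(400,486)),cv2.resize(t[170:300,90:310],(400,486))])[:,:,::-1])
find()
E
```

```text
top bare 39 [240.8 199. ] [0.637 0.061] clamp [0.0599 0.0591]
top bare 37 [265.1 200.5] [ 0.6317 -0.0064] clamp [ 0.0601 -0.0086]
top bare 37 [288.9 201.9] [ 0.627  -0.0725] clamp [ 0.0609 -0.0748]
top bare 62 [159.8 282.3] [0.412  0.2813] clamp [-0.1826  0.26  ]
top red 131 [223.2 240.3] [0.5211 0.107 ] clamp [-0.0594  0.0953]
side or 68 [246.  145.6] [0.4917 0.2985] clamp [-0.1046  0.2837]
side or 38 [242.2 155.9] [0.4788 0.2506] clamp [-0.1135  0.235 ]
side bare 18 [301.1 239.9] [ 0.6271 -0.0666] clamp [ 0.0605 -0.0689]
side bin 1685 [244.  149.8] [0.4842 0.3094] clamp [-0.113   0.2939]
side red 107 [257.5 192.1] [0.5189 0.0931] clamp [-0.0605  0.0812]
```

View pics/c6.png

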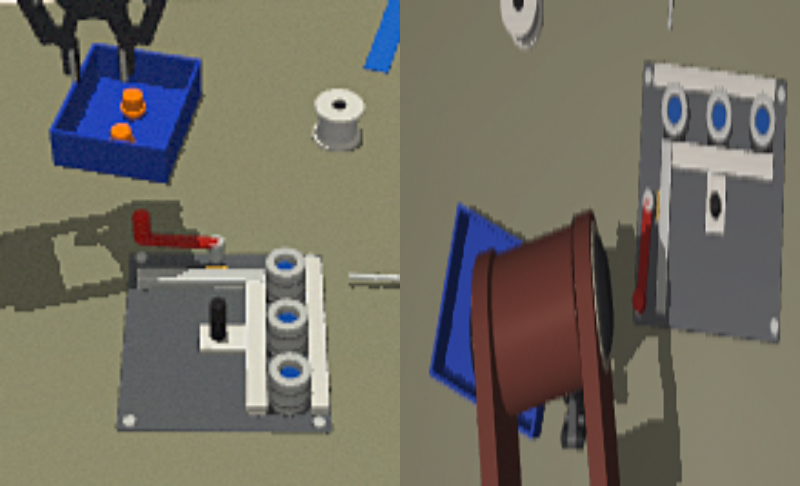

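Both caps sit in the bin, the three bare housings are clamped, the lever is locked, and the arm is clear.

```bash
python3 -c "
from plant import manip
print(manip.job_done())"
```

```text
the job is handed in; nothing more can be done
None
```

The job is handed in: the final pictures show all three housings clamped upright with the cam lever locked, and both orange caps in the blue bin; no pass/fail result came back.

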